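Close up a batch of inlaid pendants in the curing pot

TASK

Load the curing pot and put it under air: lay every pendant that is on the plywood board flat on the floor of the pot, face up and side by side, and swing the lid shut. Clamp the lid with its captive wing screw: push the screw down against its spring and turn it clockwise until it is fully home. Only then throw the air lever into the fill notch, the far one with the brass pin, and leave the mallet, pliers and saw where they are.

Things in the scene. Friction and masses are not known exactly. Their poses are not given: they have to be found in the camera images.
- pot: Round grey pressure pot, open on top, fixed to the bench: outer radius 100 mm, inner 93 mm, rim 85 mm and inner floor 24 mm above the bench. Origin: centre of its underside, z up. In its own axes the lid's hinge is at +y, the boss for the clamp screw at -y, the air valve stands beyond the hinge. Its yaw varies between starts.
- pot_in (a point): Centre of the pot's inner floor (black rubber mat), 24 mm above the bench; axes as the pot's.
- lid (a joint): Lid hinge, rad: 0 shut, 1.8 open, leaning 13 degrees past upright on its stop (it starts there). Axis along the pot's x at pot y 115, z 87 mm. Aluminium disc, radius 104 mm, centre 115 mm from the axis, 10 mm thick, the middle (radius 78) 8 mm thicker; 0.45 kg. The hinge is damped: pushed from behind past upright it sinks shut by itself in about 3 s.
- lid_back (a point): A point on the lid's outer face near its rim, 185 mm from the hinge axis and 45 mm to the pot's -x of the centre line: here closed fingertips can push the open lid over, from behind. Open, this face looks to the pot's +y, the point is about 265 mm above the bench, and the ear and wing screw (centre line) stand up to 350 mm and 50 mm out behind; shut, it looks up.
- screw (a joint): Travel of the captive wing screw into the pot's boss, m: 0 sprung up, 0.013 pushed to its stop (4 N rising to 7.5 N). The thread lets it in only if pushed at least 0.010 down while the knob reads 0 to 0.35; held down and turned past 0.9 rad it is caught and stays down (0.0085 or more) when let go; turning on draws it to 0.011. Turned without pushing it rides on top: turn it back, push again.
- knob (a joint): Turn of the wing screw's head, rad: starts between 0 and 0.3, grows clockwise seen from above, stop (fully home) at 2.7. Takes about 0.03 N m free, 0.06 N m in the thread; stays where it is left.
- knob_grip (a point): Middle of the wing head, on the screw's axis, in the lid's ear 128 mm from the pot's centre at -y. The head is a black bar 48 mm long along this point's x, 11 mm thick along y (grip across y), 20 mm high, this point 10 mm below its top. With the lid shut it is 127 mm above the bench when up, 116 mm when home; 20 mm (home: 9 mm) free above the lid's ear below the bar.
- lever (a joint): Air lever, rad: 0 vent notch, 0.55 closed notch, 1.1 fill notch (stop at 1.15). It swings about the pot's y axis, from leaning 0.55 rad to the pot's -x (at 0) to leaning 0.55 rad to its +x (at 1.1). It starts in the vent or the closed notch. A sprung ball snaps it into each notch (play 0.05 rad); 2 to 3 N at the ball moves it on. A brass pin on the quadrant marks the fill notch.
- lever_ball (a point): Centre of the black ball, diameter 24 mm, at the end of the lever: a steel rod of 9 mm diameter; 104 mm from the pivot, 144 to 159 mm above the bench.
- valve_pivot (a point): Pivot of the lever, 55 mm above the bench, axes as the pot's. A steel quadrant disc of 40 mm radius stands beside it on the +y side; the valve block below it is 64 x 40 mm, up to 50 mm high.
- board: Plywood board 220 x 150 x 4 mm, fixed on the bench; the pendants lie on it at the start, about 66 mm apart. Origin: centre of its underside, x along its length.
- pendant0: Glued pendant, one of four to six (some are absent in some runs): a round steel bezel of 34 mm diameter with a white shell inlay on top, 14 mm high in all, about 45 g. Origin: centre of its underside; z points out of the white face.
- pendant1: Glued pendant, one of four to six (some are absent in some runs): a round steel bezel of 34 mm diameter with a white shell inlay on top, 14 mm high in all, about 45 g. Origin: centre of its underside; z points out of the white face.
- pendant2: Glued pendant, one of four to six (some are absent in some runs): a round steel bezel of 34 mm diameter with a white shell inlay on top, 14 mm high in all, about 45 g. Origin: centre of its underside; z points out of the white face.
- pendant3: Glued pendant, one of four to six (some are absent in some runs): a round steel bezel of 34 mm diameter with a white shell inlay on top, 14 mm high in all, about 45 g. Origin: centre of its underside; z points out of the white face.
- pendant4: Glued pendant, one of four to six (some are absent in some runs): a round steel bezel of 34 mm diameter with a white shell inlay on top, 14 mm high in all, about 45 g. Origin: centre of its underside; z points out of the white face.
- pendant5: Glued pendant, one of four to six (some are absent in some runs): a round steel bezel of 34 mm diameter with a white shell inlay on top, 14 mm high in all, about 45 g. Origin: centre of its underside; z points out of the white face.
- mallet: Wooden mallet lying on the bench behind the pot; origin near its middle, at its underside. Not to be moved.
- pliers: Steel pliers, 150 mm long, lying on the bench; origin at the pivot's underside. Not to be moved.
- saw: Piercing saw with wooden handle, lying on the bench; origin between handle and frame. Not to be moved.

How it is judged:
By the outcome, as a careful person would: the job done as asked, in the order asked, and still so for the second after the job is handed in, with the robot touching nothing.
Of pendant0, pendant1, pendant2, pendant3, pendant4, pendant5 only 4 to 6 are there at a start; the rules pass over those that are not, and their reading is None.
At some moment in a run one of pendant0, pendant1, pendant2, pendant3, pendant4, pendant5 may be knocked a few centimetres aside while the robot is not near it.
It also fails if it takes over 210 s, if anything falls off the work surface, if the arm or the gripper's body presses on something with over 40 N, if the wrist force passes 120 N, or if a joint passes its speed limit or range.

ROBOT

A 6-joint arm with a two-finger parallel gripper is mounted at the origin on the work surface. World frame = base frame: x ahead of the robot, y to its left, z up, the work surface at z = 0. Lengths are in m, angles in rad, forces in N, time in s.
With the tool pointing down it reaches from about 0.25 to 0.775 m from the base axis. Payload 4 kg.
Tool frame: the origin (TCP) lies at the very end of the fingers, on their centre line; the grasp point (between the pads) lies hold_point_z behind it (hold_point_z is the distance from the TCP to the grasp point, in m); z points along the fingers, y is the direction in which the jaws open and shut (so a half turn about z gives the same grasp; the last joint's range is limited). The gripper opens to 94 mm and grips with 3 to 60 N. Pads are 16 mm wide; open, the fingers measure 119 mm over their backs; the gripper's body (75 mm by 177 mm) begins 78 mm behind the grasp point.
Start: joints at [1.192, 0.087, 1.371, -0, 1.684, -0.103], TCP at [0.15, 0.529, 0.206] pointing down, gripper open.
Joint ranges: [-3.1, 3.1], [-0.76, 2.03], [0.27, 2.55], [-1.08, 4.22], [0.17, 2.65], [-2.57, 2.57]. Speed limits (rad/s): [2.79, 2.79, 3.14, 3.14, 3.14, 3.14].

INTERFACE

Orientations are given as [roll, pitch, yaw] about the fixed x, y, z axes, in that order (R = Rz(yaw) Ry(pitch) Rx(roll)).
In Python, from bench import * gives the robot as it stands.
- The arm moves only by the tool step_arm, never from a script. Its argument "increments" is text: rows parted by semicolons, each of 6 numbers parted by spaces: the shift along the tool's x, y, z in cm, then the turn, a rotation vector about the tool's x, y, z in rad. A call has 1 to 5 rows; each row shifts and turns the commanded pose from where the row before left it, along the tool's axes as they then stand; what a row does not reach is not made up. A row lasts 1/10 s, in which the tool goes at most 50 mm and 8.59 degrees, less where a joint would pass 70% of its speed; a pose out of reach is approached as far as the arm can. A call is refused whole if a number of a shift passes 5 or a number of a turn 0.15, either way. A call with a gripper value outside its range is refused whole. "claw" is the gripper's target within -1 to 1 (shut at 1, half-way at 0, fully open at -1), set as the call begins (left out, the last holds). The fingers move at their own pace and stop on an object; the grip force is fixed at half the most. Time passes only in rows, so rows that do not move let the fingers close. It gives the time, the measured TCP pose, the force and the opening at its end, in the units of the state.
- get_obs(): the state, without advancing time (a new reading comes with each control period).
- snapshot(name): name is "scene" or "top"; returns the picture (420x560x3 uint8, red, green, blue); there is no depth.
- calibration(name): a dict with "camera_matrix" (3x3 intrinsics, pixels), "eye" and "orientation" of the camera in the world. Camera axes: x right, y up, looking along -z (the intrinsics and any distortion apply to the point x, -y, -z); pixel columns grow to the right and rows downward; lengths in m; the calibration is good to about 2 mm. A picture is of the moment at which its call begins. calibration takes no time and is no camera call.
- close_job(): hands the job in, once; it reports no verdict.
The state is a dict: "time": time; "joint_positions": joint angles; "qvel": joint speeds; "joint_torque": joint torques, N m; "tool_pos": TCP position; "ee_rot": TCP orientation; "wrist_force": force on the tool from outside, world axes, zero at the start; "wrist_torque": the same for the moment, N m; "width": finger opening in m.
Only numpy, scipy, OpenCV 4.12 (cv2) and the standard library are available. Lean on these libraries where they do the work, as an engineer would, in place of code of your own. Each camera call takes 0.05 s, during which the arm holds its last target. There are 200 camera calls.

## Working session

There is one attempt and no reset: what is moved stays moved. The work goes in short steps, Python scripts to look and compute and a tool call to move; the robot and the scene stay as the last step left them, time stands still between calls to the robot, and variables do not carry over. Pictures are saved under pics/ and viewed, about 12 in all and at most 16, crops included, and the job is handed in when it is done.

Besides the shell and the picture viewer there is one more tool, called after "Request:" as a command line: name --argument value ..., lists and objects as JSON in quotes. step_arm: Moves the arm, as the interface text tells. Its arguments: {"type":"object","properties":{"increments":{"type":"string"},"claw":{"type":"number"}},"required":["increments"]}

```bash
ls; mkdir -p pics; cat > h.py <<'E'
from bench import *
import numpy as np, cv2
def cam(n):
    c=calibration(n); K=np.array(c["camera_matrix"]); e=np.array(c["eye"]); o=np.array(c["orientation"]); return c,K,e,o
def snap(n,f):
    im=snapshot(n); cv2.imwrite("pics/"+f,im[:,:,::-1]); return im
E
python3 - <<'E'
from h import *
for n in("top","scene"):
    print(calibration(n)); snap(n,n+"0.png")
o=get_obs(); print(o)
E
```

```text
pics
{'camera_matrix': array([[389.074652  ,   0.        , 281.33754552],
       [  0.        , 389.074652  , 211.10043348],
       [  0.        ,   0.        ,   1.        ]]), 'eye': array([0.4226147 , 0.04686244, 0.95637433]), 'orientation': array([ 0.16527777, -0.00333062, -1.55753916])}
{'camera_matrix': array([[393.49813834,   0.        , 275.52976642],
       [  0.        , 393.49813834, 206.31279892],
       [  0.        ,   0.        ,   1.        ]]), 'eye': array([ 0.91959453, -0.55049425,  0.96296679]), 'orientation': array([0.66307053, 0.01342237, 0.5302812 ])}
{'time': 0.1, 'joint_positions': array([ 1.19189152e+00,  8.78871199e-02,  1.37207217e+00, -4.15780119e-05,
        1.68354725e+00, -1.03093407e-01]), 'qvel': array([ 0.00132922, -0.00235266, -0.00433552,  0.0010544 ,  0.00022068,
       -0.00037428]), 'joint_torque': array([ 2.07583005e-03, -3.41252840e+01, -3.03300834e+01,  7.21187750e-02,
        3.04260955e-02, -7.31477326e-05]), 'tool_pos': array([0.14962125, 0.52877128, 0.20443359]), 'ee_rot': array([-3.13968468e+00, -1.55855716e-04,  2.86577646e+00]), 'wrist_force': array([-0.01348178, -0.34717112, -0.62115304]), 'wrist_torque': array([ 0.04269895,  0.0058228 , -0.00521632]), 'width': 0.0938847084813654}
```

View pics/top0.png

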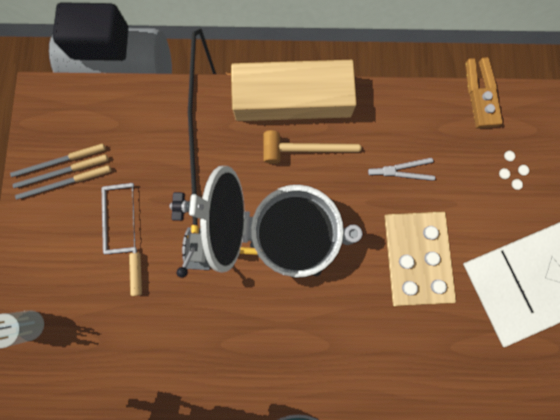

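View pics/scene0.png

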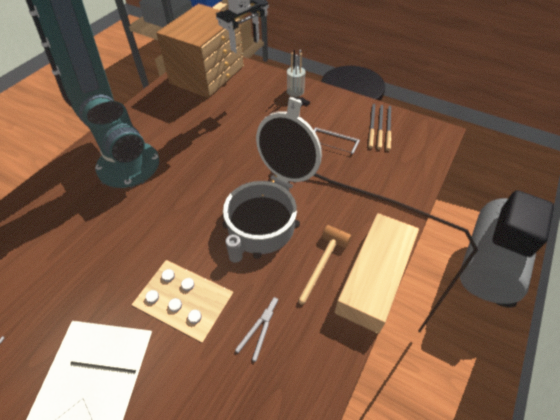

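Top view: five pendants on the board (px about (431,233), (433,259), (407,262), (439,287), (411,288)), pot centre about (297,232) with boss to image right, lid open to the left, and lever ball at (182,272). The small white things at (510,170) aren't on the board.

```bash
cat >> h.py <<'E'
from scipy.spatial.transform import Rotation as Ro
def ray(n,uv):
    c,K,e,o=cam(n); R=Ro.from_euler('xyz',o).as_matrix()
    d=np.array([(uv[0]-K[0,2])/K[0,0],-(uv[1]-K[1,2])/K[1,1],-1.0]); return e,R@d
def onz(n,uv,z):
    e,d=ray(n,uv); return e+d*(z-e[2])/d[2]
def proj(n,p):
    c,K,e,o=cam(n); q=Ro.from_euler('xyz',o).as_matrix().T@(np.array(p)-e); return K[0,2]+K[0,0]*q[0]/-q[2],K[1,2]-K[1,1]*q[1]/-q[2]
def tri(uvt,uvs):
    e1,d1=ray("top",uvt); e2,d2=ray("scene",uvs)
    s=np.linalg.lstsq(np.c_[d1,-d2],e2-e1,rcond=None)[0]
    a,b=e1+s[0]*d1,e2+s[1]*d2; return (a+b)/2,np.linalg.norm(a-b)
def pend(n,im,z=.018,mn=60,mx=350):
    hsv=cv2.cvtColor(im,cv2.COLOR_RGB2HSV)
    m=cv2.inRange(hsv,(0,0,165),(179,50,255))
    k,l,st,ce=cv2.connectedComponentsWithStats(m)
    return [(ce[i].round(1),st[i,4],onz(n,ce[i],z)[:2].round(4)) for i in range(1,k) if mn<st[i,4]<mx]
E
python3 - <<'E'
from h import *
import bench; print([x for x in dir(bench) if not x.startswith('_')])
for n in("top","scene"):
    im=cv2.imread(f"pics/{n}0.png")[:,:,::-1].copy()
    for p in pend(n,im): print(n,*p)
for uv in [(253,232),(343,232),(297,187),(297,277),(353,233)]: print(uv,onz("top",uv,.085).round(3))
for uv in [(386,214),(445,212),(454,303),(393,305)]: print(onz("top",uv,.004).round(3))
for n,(x0,y0,x1,y1) in dict(top=(160,150,370,300),scene=(200,80,330,280)).items():
    im=cv2.imread(f"pics/{n}0.png")[y0:y1,x0:x1]; f=3.8 if n=="top" else 2.9
    cv2.imwrite(f"pics/{n}c.png",cv2.resize(im,None,fx=f,fy=f,interpolation=2))
E
```

```text
['IKError', 'calibration', 'close_job', 'get_obs', 'hold_point_z', 'snapshot']
top [54.7 49. ] 73 [1.0019 0.6458]
top [509.2 155.4] 88 [ 0.7287 -0.5241]
top [523.1 169.6] 89 [ 0.6924 -0.556 ]
top [209.7 183.3] 194 [0.6464 0.2239]
top [504.2 173.3] 90 [ 0.6822 -0.5078]
top [516.7 183.9] 93 [ 0.6555 -0.5368]
top [111.3 220.4] 322 [0.5505 0.4589]
top [192.1 204.6] 118 [0.5924 0.2645]
top [205.1 241. ] 261 [0.5035 0.2288]
top [353.  233.4] 166 [ 0.5268 -0.1285]
top [430.2 232.4] 168 [ 0.5318 -0.3161]
top [431.8 258.1] 174 [ 0.4697 -0.3167]
top [406.1 261.2] 172 [ 0.4617 -0.2546]
top [409.2 287.5] 174 [ 0.3998 -0.2596]
top [438.1 286.3] 177 [ 0.4035 -0.3285]
scene [295.8  72.1] 102 [0.251  0.7309]
scene [310.5 130.3] 125 [0.4692 0.4402]
scene [232.6 240.5] 83 [ 0.4916 -0.0881]
scene [167.5 274.1] 112 [ 0.3998 -0.2651]
scene [187.2 283.1] 116 [ 0.4628 -0.2596]
scene [151.6 295.5] 126 [ 0.4046 -0.3342]
scene [174.5 303.9] 129 [ 0.471  -0.3224]
scene [194.  315.4] 137 [ 0.5335 -0.3219]
(253, 232) [0.519 0.109 0.085]
(343, 232) [ 0.522 -0.094  0.085]
(297, 187) [0.625 0.011 0.085]
(297, 277) [0.421 0.009 0.085]
(353, 233) [ 0.52  -0.116  0.085]
[ 0.578 -0.214  0.004]
[ 0.585 -0.361  0.004]
[ 0.364 -0.37   0.004]
[ 0.358 -0.224  0.004]
```

View pics/topc.png

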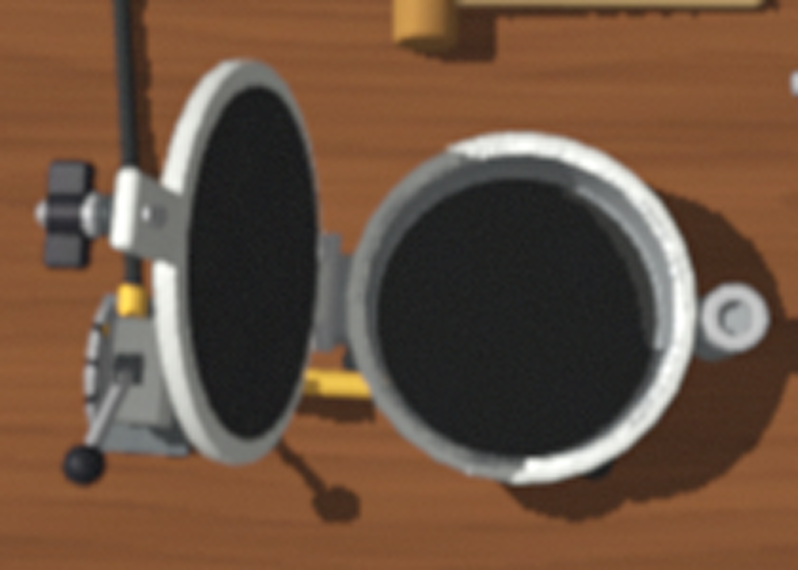

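View pics/scenec.png

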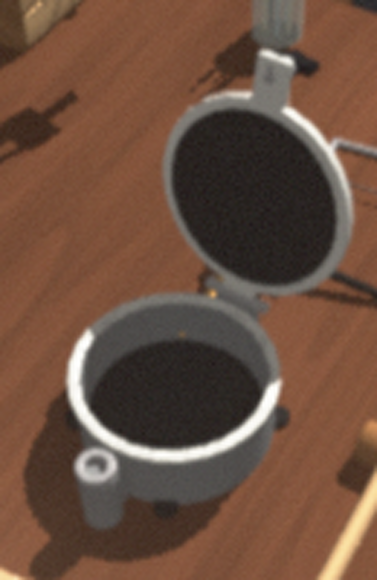

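Request:
step_arm --increments "0 0 -1 0 0 0.144;0 0 -1 0 0 0.144;0 0 -1 0 0 0.144;0 0 -1 0 0 0.144;0 0 -1 0 0 0.144" --claw 0

```text
time: 0.6
tool_pos: [0.1496, 0.529, 0.2552]
ee_rot: [-3.141, 0.001, 2.14]
wrist_force: [0.1, 0.5, -0.1]
width: 0.0574
```

Request:
step_arm --increments "0 0 -1 0 0 0.144;0 0 -1 0 0 0.144;0 0 -1 0 0 0.144;0 0 -1 0 0 0.143;0 0 0 0 0 0"

```text
time: 1.1
tool_pos: [0.15, 0.5296, 0.2966]
ee_rot: [3.141, -0.002, 1.571]
wrist_force: [0.0, -0.7, 0.4]
width: 0.047
```

```bash
python3 - <<'E'
from h import *
import bench; print(hold_point_z if not callable(hold_point_z) else hold_point_z())
a=[onz("top",uv,.085) for uv in [(251.6,231),(342.9,231),(297.2,184.2),(297.2,277.6)]]
print(a[0][1],a[1][1],(a[0][1]+a[1][1])/2,a[2][0],a[3][0],(a[2][0]+a[3][0])/2)
S=lambda x,y:(x/2.9+200,y/2.9+80); T=lambda x,y:(x/3.8+160,y/3.8+150)
b=[onz("scene",S(*uv),.085) for uv in [(68,385),(282,380),(175,293),(170,466)]]
print((b[0]+b[1])/2,(b[2]+b[3])/2)
print("boss",tri(T(735,318),S(97,464)))
for z in(.07,.08,.085):print(onz("top",T(735,318),z),onz("scene",S(97,464),z))
print("earhole",tri(T(153,213),S(272,72)))
print("ball",[onz("top",T(84,465),z).round(4) for z in(.144,.159)])
c=np.array([.5225,.009])
print(get_obs()["tool_pos"],get_obs()["ee_rot"],get_obs()["width"])
E
```

```text
0.0188
0.11221193748900024 -0.09337510022126527 0.009418418633867484 0.631137827924535 0.41962853087848845 0.5253831794015117
[ 0.53568975 -0.00310957  0.085     ] [0.5285108  0.00412512 0.085     ]
boss (array([ 0.52007634, -0.11704761,  0.08068394]), np.float64(0.002320230751407296))
[ 0.52036531 -0.11980268  0.07      ] [ 0.51616138 -0.11107137  0.07      ]
[ 0.5192625  -0.11792238  0.08      ] [ 0.52067927 -0.1159923   0.08      ]
[ 0.51871109 -0.11698223  0.085     ] [ 0.52293822 -0.11845276  0.085     ]
earhole (array([0.53471399, 0.17979924, 0.32817229]), np.float64(0.0018864397918095582))
ball [array([0.4273, 0.2487, 0.144 ]), array([0.4272, 0.245 , 0.159 ])]
[0.14995494 0.52962858 0.29662178] [ 3.14075943e+00 -2.00724074e-03  1.57108191e+00] 0.04703056692637026
```

Request:
step_arm --increments "-5 2 0 0 0 0;-5 2 0 0 0 0;-5 2 0 0 0 0;-5 2 0 0 0 0;-5 2 0 0 0 0"

```text
time: 1.6
tool_pos: [0.2426, 0.2952, 0.2944]
ee_rot: [-3.141, 0.001, 1.575]
wrist_force: [1.1, -1.2, -0.0]
width: 0.0468
```

Request:
step_arm --increments "-5 1 0 0 0 0;-5 1 0 0 0 0;-5 1 0 0 0 0;-5 1 0 0 0 0;-5 1 0 0 0 0"

```text
time: 2.1
tool_pos: [0.2911, 0.0502, 0.2948]
ee_rot: [3.141, -0.0, 1.575]
wrist_force: [1.4, -0.1, -0.3]
width: 0.0471
```

Request:
step_arm --increments "-5 2 0 0 0 0;-5 2 0 0 0 0;-5 2 0 0 0 0;-5 2 0 0 0 0;-5 2 0 0 0 0"

```text
time: 2.6
tool_pos: [0.3844, -0.1823, 0.2946]
ee_rot: [-3.141, -0.001, 1.573]
wrist_force: [0.1, 0.8, 0.5]
width: 0.0466
```

Request:
step_arm --increments "-4 0 5 0 0 0;0 0 5 0 0 0;0 0 5 0 0 0;0 0 0 0 0 0;0 0 0 0 0 0"

```text
time: 3.1
tool_pos: [0.3839, -0.2109, 0.156]
ee_rot: [-3.14, -0.002, 1.573]
wrist_force: [0.4, -1.2, 0.7]
width: 0.0471
```

```bash
python3 - <<'E'
from h import *
print(get_obs()["tool_pos"],get_obs()["ee_rot"],get_obs()["width"],get_obs()["joint_positions"])
for n in("top","scene"):
    im=snap(n,n+"1.png")
    for p in pend(n,im):
        if p[2][1]<-.2 and p[2][0]<.62: print(n,*p)
E
```

```text
[ 0.38394998 -0.21089948  0.15596275] [-3.13956106e+00 -1.63084100e-03  1.57259869e+00] 0.0470970816787619 [-6.31955209e-01 -1.48729481e-01  1.69825434e+00  1.11111598e-04
  1.59467061e+00 -6.33756723e-01]
top [430.5 232.4] 173 [ 0.5318 -0.3166]
top [405.8 261.3] 173 [ 0.4613 -0.2541]
top [408.4 296.2] 214 [ 0.3795 -0.257 ]
top [434.6 294.6] 132 [ 0.384 -0.319]
top [422.6 308.4] 90 [ 0.352  -0.2891]
scene [167.6 274.1] 114 [ 0.4   -0.265]
scene [187.3 283.1] 124 [ 0.4629 -0.2595]
scene [151.9 295.7] 125 [ 0.4055 -0.3342]
scene [174.4 303.9] 139 [ 0.471  -0.3226]
scene [194.  315.3] 142 [ 0.5333 -0.3217]
scene [ 67.6 336.2] 102 [ 0.2982 -0.5192]
```

Request:
step_arm --increments "-2.6 0.8 0 0 0 0;-2.5 0.8 3 0 0 0;0 0 4 0 0 0;0 0 3 0 0 0;0 0 0 0 0 0"

```text
time: 3.7
tool_pos: [0.4007, -0.2624, 0.0562]
ee_rot: [-3.14, -0.001, 1.572]
wrist_force: [0.4, 0.7, -0.0]
width: 0.0468
```

```bash
python3 - <<'E'
from h import *
print(get_obs()["tool_pos"],get_obs()["ee_rot"])
for n in("scene",):
    im=snap(n,n+"2.png"); cv2.imwrite("pics/s2c.png",cv2.resize(im[230:350,90:250,::-1],None,fx=5,fy=5,interpolation=2))
E
```

```text
[ 0.40072717 -0.26242372  0.05624085] [-3.14049693e+00 -9.74808008e-04  1.57170276e+00]
```

View pics/s2c.png

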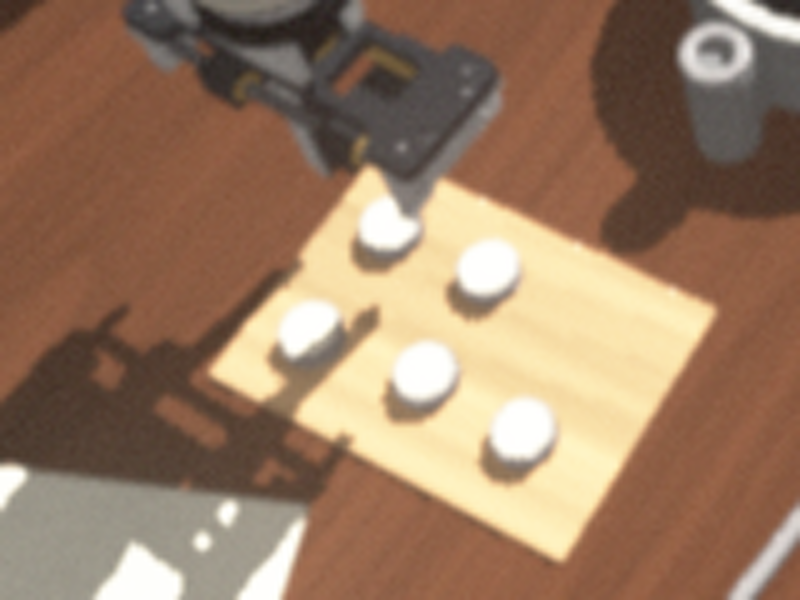

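The far finger sits at crop (410,200), just behind pendant A (388,228). The other four are unmoved. I'll descend, grip and lift.

Request:
step_arm --increments "0 0 2.5 0 0 0;0 0 2.4 0 0 0;0 0 0 0 0 0;0 0 0 0 0 0"

```text
time: 4.15
tool_pos: [0.4027, -0.2639, 0.0108]
ee_rot: [3.137, 0.003, 1.571]
wrist_force: [0.1, -0.0, 0.6]
width: 0.0471
```

Request:
step_arm --increments "0 0 0 0 0 0;0 0 0 0 0 0;0 0 0 0 0 0;0 0 0 0 0 0" --claw 1

```text
time: 4.55
tool_pos: [0.4019, -0.2635, 0.0097]
ee_rot: [3.138, 0.003, 1.571]
wrist_force: [-0.0, 0.5, 7.1]
width: 0.0328
```

Request:
step_arm --increments "0 0 -4 0 0 0;0 0 -5 0 0 0;0 0 -5 0 0 0;0 0 -3 0 0 0;0 0 0 0 0 0"

```text
time: 5.05
tool_pos: [0.4029, -0.2644, 0.1837]
ee_rot: [3.132, 0.008, 1.571]
wrist_force: [-0.0, -0.0, -0.7]
width: 0.0325
```

Request:
step_arm --increments "4.6 1.8 0 0 0 0;4.6 1.8 0 0 0 0;4.6 1.8 0 0 0 0;4.6 1.8 0 0 0 0;4.6 1.8 0 0 0 0"

```text
time: 5.55
tool_pos: [0.49, -0.0304, 0.1755]
ee_rot: [-3.139, -0.0, 1.57]
wrist_force: [1.1, 0.1, -0.5]
width: 0.0331
```

Request:
step_arm --increments "0 0 3 0 0 0;0 0 0 0 0 0;0 0 0 0 0 0"

```text
time: 5.85
tool_pos: [0.4891, -0.0324, 0.1456]
ee_rot: [-3.137, -0.001, 1.571]
wrist_force: [0.5, -0.2, -0.1]
width: 0.0328
```

```bash
python3 - <<'E'
from h import *
print(get_obs()["tool_pos"],get_obs()["ee_rot"])
im=snap("top","t3.png"); cv2.imwrite("pics/t3c.png",cv2.resize(im[150:320,230:460,::-1],None,fx=3.4,fy=3.4,interpolation=2))
for p in pend("scene",snap("scene","s3.png")):
        if -.4<p[2][1]<-.2 and p[2][0]<.62: print(*p)
E
```

```text
[ 0.48912506 -0.03238423  0.1456146 ] [-3.13724406e+00 -5.60516953e-04  1.57067096e+00]
[194.  315.4] 140 [ 0.5336 -0.322 ]
```

View pics/t3c.png

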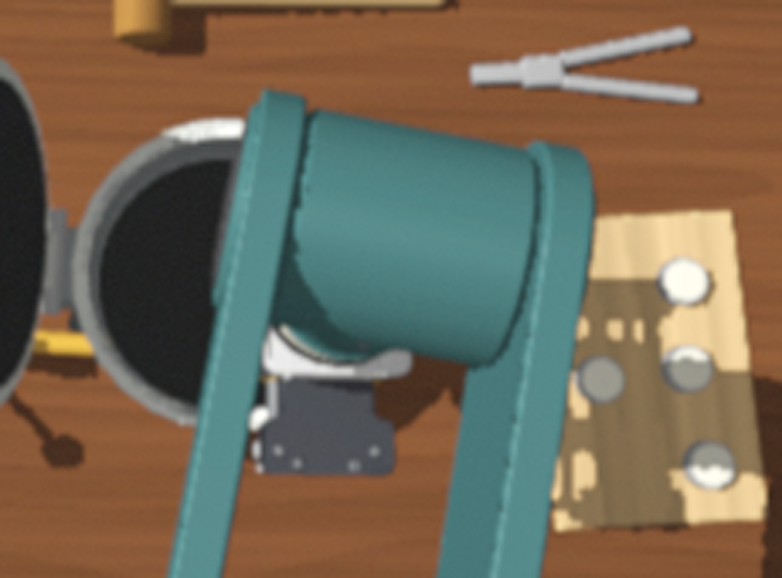

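The arm holds the pendant over the near-left of the pot, and four pendants remain on the board unmoved. Lowering and releasing.

Request:
step_arm --increments "0.1 0.3 4 0 0 0;0 0 4 0 0 0;0 0 2 0 0 0;0 0 1.4 0 0 0;0 0 0 0 0 0"

```text
time: 6.45
tool_pos: [0.4926, -0.0321, 0.0323]
ee_rot: [-3.139, -0.001, 1.569]
wrist_force: [0.3, -0.4, -0.0]
width: 0.0328
```

Request:
step_arm --increments "0 0 0 0 0 0;0 0 0 0 0 0"

```text
time: 6.65
tool_pos: [0.4951, -0.0319, 0.0355]
ee_rot: [3.138, 0.001, 1.57]
wrist_force: [-0.7, 0.4, 0.1]
width: 0.0326
```

Request:
step_arm --increments "0 0 0.3 0 0 0;0 0 0 0 0 0;0 0 0 0 0 0"

```text
time: 6.95
tool_pos: [0.4937, -0.0313, 0.0308]
ee_rot: [3.141, 0.0, 1.571]
wrist_force: [0.2, 0.0, -0.2]
width: 0.0329
```

Request:
step_arm --increments "0 0 0 0 0 0;0 0 0 0 0 0"

```text
time: 7.15
tool_pos: [0.4936, -0.0313, 0.0305]
ee_rot: [3.141, -0.0, 1.571]
wrist_force: [-0.3, -0.1, -0.2]
width: 0.0328
```

Request:
step_arm --increments "0 0 0.1 0 0 0;0 0 0 0 0 0;0 0 0 0 0 0"

```text
time: 7.45
tool_pos: [0.4937, -0.0313, 0.0297]
ee_rot: [3.141, -0.0, 1.571]
wrist_force: [-0.6, 0.9, 2.8]
width: 0.033
```

Request:
step_arm --increments "0 0 0 0 0 0;0 0 0 0 0 0;0 0 0 0 0 0" --claw 0

```text
time: 7.75
tool_pos: [0.4934, -0.0314, 0.0291]
ee_rot: [-3.141, -0.0, 1.571]
wrist_force: [0.5, -0.1, -0.1]
width: 0.0467
```

Request:
step_arm --increments "0 0 -3 0 0 0;0 0 -5 0 0 0;0 0 -5 0 0 0;-3 0 -2 0 0 0;-4 0 0 0 0 0"

```text
time: 8.25
tool_pos: [0.4962, -0.1016, 0.1848]
ee_rot: [3.132, 0.003, 1.574]
wrist_force: [1.0, 0.0, -0.6]
width: 0.0469
```

Request:
step_arm --increments "-4 0 0 0 0 0;-5 0 0 0 0 0;-4 -0.2 0 0 0 0;0 0 0 0 0 0;0 0 0 0 0 0"

```text
time: 8.75
tool_pos: [0.4912, -0.2319, 0.1788]
ee_rot: [-3.141, -0.001, 1.569]
wrist_force: [-1.1, 0.2, 0.2]
width: 0.0469
```

```bash
python3 - <<'E'
from h import *
print(get_obs()["tool_pos"],get_obs()["ee_rot"])
for n in("top","scene"):
    im=snap(n,n+"4.png"); cv2.imwrite(f"pics/{n}4c.png",im[150:350,80:480,::-1])
    for p in pend(n,im):
        if -.4<p[2][1]<.1 and p[2][0]<.62: print(n,*p,onz(n,p[0],.038)[:2])
a,b=cv2.imread("pics/top4c.png"),cv2.imread("pics/scene4c.png")
cv2.imwrite("pics/both4.png",cv2.resize(np.vstack([a,b]),None,fx=1.5,fy=1.5))
E
```

```text
[ 0.4911668  -0.23187199  0.17881738] [-3.14080116e+00 -1.31728362e-03  1.56878224e+00]
top [449.7 221.9] 95 [ 0.5581 -0.3649] [ 0.55525858 -0.35609934]
top [423.5 233.2] 140 [ 0.5296 -0.2996] [ 0.52731474 -0.29225856]
top [353.  233.3] 183 [ 0.527  -0.1285] [ 0.52479606 -0.12483619]
top [437.2 238.3] 99 [ 0.5177 -0.3323] [ 0.51561648 -0.32417614]
top [406.  261.1] 173 [ 0.4618 -0.2546] [ 0.46099182 -0.24808542]
scene [232.5 240.2] 101 [ 0.4907 -0.0876] [ 0.49977278 -0.09720219]
scene [187.2 283.1] 130 [ 0.4626 -0.2595] [ 0.47231601 -0.26574067]
scene [151.5 295.6] 136 [ 0.4044 -0.3344] [ 0.41526665 -0.33911624]
scene [174.4 303.9] 140 [ 0.471  -0.3226] [ 0.48036476 -0.32741372]
scene [193.9 315.3] 146 [ 0.5332 -0.3218] [ 0.54121218 -0.32665562]
```

View pics/both4.png

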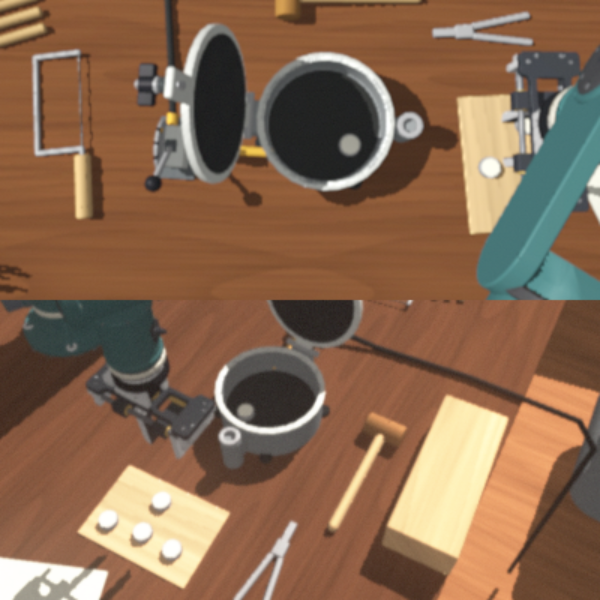

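The first pendant lies flat in the pot at (349,145) in this composite, and four remain on the board. Next is pendant B at (0.462,-0.257).

Request:
step_arm --increments "-1.3 -1.5 3 0 0 0;-1.2 -1.4 4 0 0 0;0 0 4 0 0 0;0 0 2 0 0 0;0 0 0 0 0 0"

```text
time: 9.35
tool_pos: [0.4602, -0.2531, 0.0456]
ee_rot: [-3.135, -0.005, 1.573]
wrist_force: [-0.6, 0.3, -0.1]
width: 0.0466
```

Request:
step_arm --increments "0 0 2 0 0 0;0 0 1.8 0 0 0;0 0 0 0 0 0;0 0 0 0 0 0;0 0 0 0 0 0"

```text
time: 9.85
tool_pos: [0.464, -0.2568, 0.0136]
ee_rot: [3.139, 0.002, 1.572]
wrist_force: [0.8, -0.8, 0.5]
width: 0.0472
```

Request:
step_arm --increments "0 0 0.4 0 0 0;0 0 0 0 0 0;0 0 0 0 0 0"

```text
time: 10.15
tool_pos: [0.4626, -0.2565, 0.0076]
ee_rot: [3.141, 0.0, 1.571]
wrist_force: [0.5, -1.4, -0.5]
width: 0.0471
```

Request:
step_arm --increments "0 0 0 0 0 0;0 0 0 0 0 0;0 0 0 0 0 0;0 0 0 0 0 0" --claw 1

```text
time: 10.55
tool_pos: [0.4625, -0.2564, 0.0075]
ee_rot: [3.142, 0.0, 1.571]
wrist_force: [-0.2, 0.7, 0.7]
width: 0.0324
```

Request:
step_arm --increments "0 0 -4 0 0 0;0 0 -5 0 0 0;0 0 -5 0 0 0;0 0 -2 0 0 0;0 0 0 0 0 0"

```text
time: 11.05
tool_pos: [0.4646, -0.2578, 0.1721]
ee_rot: [3.134, 0.005, 1.571]
wrist_force: [0.2, 0.5, -0.4]
width: 0.0325
```

Request:
step_arm --increments "4.5 1.9 0 0 0 0;4.5 1.9 0 0 0 0;4.5 1.9 0 0 0 0;4.5 1.9 0 0 0 0;4.5 1.9 0 0 0 0"

```text
time: 11.55
tool_pos: [0.5566, -0.0294, 0.1644]
ee_rot: [-3.137, -0.001, 1.571]
wrist_force: [0.2, -0.7, -0.8]
width: 0.033
```

Request:
step_arm --increments "0 0 2 0 0 0;0 0 2 0 0 0;0 0 0 0 0 0;0 0 0 0 0 0"

```text
time: 11.95
tool_pos: [0.5562, -0.0313, 0.1253]
ee_rot: [-3.137, -0.001, 1.571]
wrist_force: [0.9, -0.2, -0.5]
width: 0.033
```

Request:
step_arm --increments "0 0 4 0 0 0;0 0 4 0 0 0;0 0 1.2 0 0 0;0 0 0 0 0 0;0 0 0 0 0 0"

```text
time: 12.45
tool_pos: [0.5589, -0.0319, 0.0374]
ee_rot: [3.139, 0.0, 1.57]
wrist_force: [0.3, 0.2, 0.2]
width: 0.0331
```

Request:
step_arm --increments "0 0 0.2 0 0 0;0 0 0 0 0 0;0 0 0 0 0 0;0 0 0 0 0 0"

```text
time: 12.85
tool_pos: [0.5579, -0.0314, 0.0342]
ee_rot: [3.14, 0.0, 1.571]
wrist_force: [0.1, 0.5, -0.5]
width: 0.0332
```

Request:
step_arm --increments "0 0 0.4 0 0 0;0 0 0 0 0 0;0 0 0.2 0 0 0;0 0 0 0 0 0;0 0 0 0 0 0"

```text
time: 13.35
tool_pos: [0.5576, -0.0314, 0.0275]
ee_rot: [3.142, -0.0, 1.571]
wrist_force: [0.2, 0.3, 0.7]
width: 0.033
```

Request:
step_arm --increments "0 0 0 0 0 0;0 0 0 0 0 0"

```text
time: 13.55
tool_pos: [0.5575, -0.0314, 0.0275]
ee_rot: [3.141, -0.0, 1.571]
wrist_force: [0.4, 0.2, -0.1]
width: 0.0327
```

Request:
step_arm --increments "0 0 0 0 0 0;0 0 0 0 0 0;0 0 0 0 0 0" --claw 0

```text
time: 13.85
tool_pos: [0.5575, -0.0314, 0.0273]
ee_rot: [-3.141, -0.0, 1.571]
wrist_force: [-0.2, -0.3, -0.2]
width: 0.0464
```

Request:
step_arm --increments "0 0 -3 0 0 0;0 0 -5 0 0 0;0 0 -5 0 0 0;-3 0 -2 0 0 0;-4 -1 0 0 0 0"

```text
time: 14.35
tool_pos: [0.5507, -0.1015, 0.1831]
ee_rot: [3.131, 0.002, 1.575]
wrist_force: [1.2, -0.9, -0.1]
width: 0.0468
```

Request:
step_arm --increments "-5 -1 0 0 0 0;-5 -0.5 0 0 0 0;-5 0 0 0 0 0;0 0 0 0 0 0;0 0 0 0 0 0"

```text
time: 14.85
tool_pos: [0.5323, -0.251, 0.1769]
ee_rot: [-3.141, -0.001, 1.568]
wrist_force: [0.7, 0.3, 0.8]
width: 0.0471
```

```bash
cat > look.py <<'E'
from h import *
o=get_obs(); print(o["tool_pos"].round(4),o["ee_rot"].round(3),o["width"])
for n in("top","scene"):
    im=snap(n,f"{n}_{o['time']:.1f}.png")
    g=cv2.cvtColor(im,cv2.COLOR_RGB2HSV)
    for p in pend(n,im):
        if -.4<p[2][1]<-.17 and .33<p[2][0]<.62: print(n,*p)
    m=cv2.inRange(g,(0,0,90),(179,70,255)); k,l,st,ce=cv2.connectedComponentsWithStats(m)
    for i in range(1,k):
        q=onz(n,ce[i],.038)[:2]
        if 40<st[i,4]<300 and np.hypot(*(q-[.525,.009]))<.08: print(n,"pot",ce[i].round(1),st[i,4],q.round(4))
E
python3 look.py
```

```text
[ 0.5323 -0.251   0.1769] [-3.141e+00 -1.000e-03  1.568e+00] 0.04709593239756248
top [447.2 212.4] 109 [ 0.5815 -0.3602]
top [430.3 219.4] 252 [ 0.5635 -0.3177]
top pot [313.6 219.5] 156 [ 0.5566 -0.0315]
top pot [312.7 246.2] 158 [ 0.4931 -0.0293]
scene [151.5 295.6] 136 [ 0.4044 -0.3344]
scene [174.4 303.9] 140 [ 0.471  -0.3226]
scene [194.  315.3] 143 [ 0.5334 -0.3217]
```

Request:
step_arm --increments "-3.4 0.1 3 0 0 0;-3.4 0 4 0 0 0;0 0 4 0 0 0;0 0 2 0 0 0;0 0 0 0 0 0"

```text
time: 15.45
tool_pos: [0.5317, -0.313, 0.0447]
ee_rot: [-3.134, -0.006, 1.573]
wrist_force: [0.5, 0.7, -0.6]
width: 0.0469
```

Request:
step_arm --increments "0 0 2 0 0 0;0 0 1.7 0 0 0;0 0 0 0 0 0;0 0 0.3 0 0 0;0 0 0 0 0 0"

```text
time: 15.95
tool_pos: [0.5349, -0.3166, 0.0111]
ee_rot: [3.139, 0.002, 1.572]
wrist_force: [0.9, 0.7, -0.2]
width: 0.0469
```

Request:
step_arm --increments "0 0 0 0 0 0;0 0 0 0 0 0"

```text
time: 16.15
tool_pos: [0.5343, -0.3169, 0.0104]
ee_rot: [3.14, 0.001, 1.571]
wrist_force: [0.3, 0.8, -0.8]
width: 0.0474
```

Request:
step_arm --increments "0 0 0.2 0 0 0;0 0 0 0 0 0;0 0 0 0 0 0"

```text
time: 16.45
tool_pos: [0.5336, -0.3166, 0.0072]
ee_rot: [-3.141, -0.0, 1.571]
wrist_force: [-0.1, 0.2, 0.4]
width: 0.0472
```

Request:
step_arm --increments "0 0 0 0 0 0;0 0 0 0 0 0;0 0 0 0 0 0;0 0 0 0 0 0" --claw 1

```text
time: 16.85
tool_pos: [0.5337, -0.3165, 0.0073]
ee_rot: [-3.142, -0.0, 1.571]
wrist_force: [0.4, 0.3, 0.5]
width: 0.0334
```

Request:
step_arm --increments "0 0 -4 0 0 0;0 0 -5 0 0 0;0 0 -5 0 0 0;0 0 -2 0 0 0;0 0 0 0 0 0"

```text
time: 17.35
tool_pos: [0.5358, -0.3179, 0.1728]
ee_rot: [3.133, 0.006, 1.571]
wrist_force: [-0.3, -0.5, -0.5]
width: 0.033
```

Request:
step_arm --increments "4.6 0.3 0 0 0 0;4.6 0.3 0 0 0 0;4.6 0.3 0 0 0 0;4.6 0.3 0 0 0 0;4.6 0.3 0 0 0 0"

```text
time: 17.85
tool_pos: [0.5472, -0.0845, 0.1642]
ee_rot: [-3.137, -0.001, 1.57]
wrist_force: [0.8, -0.3, -1.2]
width: 0.0331
```

Request:
step_arm --increments "4.6 0.3 0 0 0 0;4.6 0.3 0 0 0 0;4.6 0.3 0 0 0 0;0 0 0 0 0 0;0 0 0 0 0 0"

```text
time: 18.35
tool_pos: [0.5565, 0.0524, 0.1647]
ee_rot: [-3.137, 0.001, 1.573]
wrist_force: [0.2, -1.0, -1.1]
width: 0.0328
```

Request:
step_arm --increments "-0.3 0 4 0 0 0;0 0 4 0 0 0;0 0 3 0 0 0;0 0 1.6 0 0 0;0 0 0 0 0 0"

```text
time: 18.85
tool_pos: [0.5542, 0.0466, 0.0365]
ee_rot: [-3.132, 0.0, 1.568]
wrist_force: [-0.4, -0.1, -1.0]
width: 0.0332
```

Request:
step_arm --increments "0 0 0.6 0 0 0;0 0 0 0 0 0;0 0 0 0 0 0;0 0 0 0 0 0"

```text
time: 19.25
tool_pos: [0.5585, 0.0484, 0.0365]
ee_rot: [3.139, -0.0, 1.571]
wrist_force: [0.8, 0.2, -0.4]
width: 0.033
```

Request:
step_arm --increments "0 0 0.4 0 0 0;0 0 0 0 0 0;0 0 0.2 0 0 0;0 0 0 0 0 0;0 0 0 0 0 0"

```text
time: 19.75
tool_pos: [0.5576, 0.0485, 0.0292]
ee_rot: [-3.141, -0.0, 1.571]
wrist_force: [-0.7, -0.1, -0.4]
width: 0.0326
```

Request:
step_arm --increments "0 0 0 0 0 0;0 0 0 0 0 0"

```text
time: 19.95
tool_pos: [0.5578, 0.0485, 0.0294]
ee_rot: [3.141, -0.0, 1.571]
wrist_force: [0.4, 1.1, -0.2]
width: 0.0329
```

Request:
step_arm --increments "0 0 0.2 0 0 0;0 0 0 0 0 0;0 0 0 0 0 0"

```text
time: 20.25
tool_pos: [0.5577, 0.0485, 0.0272]
ee_rot: [-3.141, -0.0, 1.571]
wrist_force: [0.4, -0.1, -0.9]
width: 0.0331
```

Request:
step_arm --increments "0 0 0 0 0 0;0 0 0 0 0 0;0 0 0 0 0 0" --claw 0

```text
time: 20.55
tool_pos: [0.5578, 0.0484, 0.0274]
ee_rot: [3.141, -0.0, 1.571]
wrist_force: [0.9, -0.2, 0.7]
width: 0.0467
```

Request:
step_arm --increments "0 0 -3 0 0 0;0 0 -5 0 0 0;0 0 -5 0 0 0;-3 -0.5 -2 0 0 0;-4 -1 0 0 0 0"

```text
time: 21.05
tool_pos: [0.5456, -0.0213, 0.1831]
ee_rot: [3.131, 0.001, 1.574]
wrist_force: [0.3, 0.4, 0.1]
width: 0.0473
```

Request:
step_arm --increments "-4.8 -1.3 0 0 0 0;-4.8 -1.3 0 0 0 0;-4.8 -1.3 0 0 0 0;-4.8 -1.3 0 0 0 0;-4.8 -1 0 0 0 0"

```text
time: 21.55
tool_pos: [0.4798, -0.2634, 0.1777]
ee_rot: [3.141, 0.0, 1.571]
wrist_force: [0.9, -0.5, -0.5]
width: 0.0471
```

Request:
step_arm --increments "0 0 0 0 0 0;0 0 0 0 0 0"

```text
time: 21.75
tool_pos: [0.4803, -0.2624, 0.1771]
ee_rot: [-3.142, -0.001, 1.568]
wrist_force: [-0.0, 0.4, -0.6]
width: 0.0471
```

```bash
python3 look.py
```

```text
[ 0.4803 -0.2624  0.1771] [-3.142e+00 -1.000e-03  1.568e+00] 0.04710177165133817
top [440.1 238.7] 139 [ 0.5168 -0.3393]
top [456.7 247.4] 162 [ 0.4962 -0.3783]
top [432.1 258.7] 188 [ 0.4684 -0.3173]
top [436.6 285.4] 130 [ 0.4055 -0.3248]
top pot [281.3 218.9] 156 [0.5569 0.0457]
top pot [313.6 219.5] 155 [ 0.5567 -0.0314]
top pot [312.7 246.2] 158 [ 0.4931 -0.0293]
scene [151.6 295.6] 135 [ 0.4045 -0.3344]
scene [174.4 303.9] 140 [ 0.471  -0.3226]
scene pot [275.4 214.7] 101 [0.559  0.0394]
```

Request:
step_arm --increments "-3 -0.5 3 0 0 0;-2.7 -0.4 4 0 0 0;0 0 4 0 0 0;0 0 2 0 0 0;0 0 0 0 0 0"

```text
time: 22.35
tool_pos: [0.47, -0.3149, 0.043]
ee_rot: [-3.135, -0.006, 1.573]
wrist_force: [-0.5, 0.4, -0.0]
width: 0.0468
```

Request:
step_arm --increments "0 0 2 0 0 0;0 0 1.7 0 0 0;0 0 0 0 0 0;0 0 0.3 0 0 0;0 0 0 0 0 0"

```text
time: 22.85
tool_pos: [0.4729, -0.3187, 0.009]
ee_rot: [3.139, 0.002, 1.572]
wrist_force: [1.1, -0.2, -0.0]
width: 0.0472
```

Request:
step_arm --increments "0 0 0.2 0 0 0;0 0 0 0 0 0;0 0 0 0 0 0"

```text
time: 23.15
tool_pos: [0.4719, -0.3187, 0.0057]
ee_rot: [3.141, 0.0, 1.571]
wrist_force: [0.4, -0.2, 1.1]
width: 0.0471
```

Request:
step_arm --increments "0 0 0 0 0 0;0 0 0 0 0 0;0 0 0 0 0 0;0 0 0 0 0 0" --claw 1

```text
time: 23.55
tool_pos: [0.4717, -0.3186, 0.0054]
ee_rot: [-3.142, -0.0, 1.571]
wrist_force: [-0.2, -0.0, 1.3]
width: 0.033
```

Request:
step_arm --increments "0 0 -4 0 0 0;0 0 -5 0 0 0;0 0 -5 0 0 0;0 0 -2 0 0 0;0 0 0 0 0 0"

```text
time: 24.05
tool_pos: [0.4737, -0.3201, 0.1703]
ee_rot: [3.134, 0.006, 1.571]
wrist_force: [-0.7, -1.0, -0.2]
width: 0.0332
```

Request:
step_arm --increments "4.6 0.3 0 0 0 0;4.6 0.3 0 0 0 0;4.6 0.3 0 0 0 0;4.6 0.3 0 0 0 0;4.6 0.3 0 0 0 0"

```text
time: 24.55
tool_pos: [0.4852, -0.0864, 0.1623]
ee_rot: [-3.137, -0.002, 1.57]
wrist_force: [1.0, 0.2, -0.4]
width: 0.0329
```

Request:
step_arm --increments "4.6 0.3 0 0 0 0;4.6 0.3 0 0 0 0;4.4 0 0 0 0 0;0 0 0 0 0 0;0 0 0 0 0 0"

```text
time: 25.05
tool_pos: [0.4915, 0.0481, 0.1629]
ee_rot: [-3.138, 0.001, 1.573]
wrist_force: [-0.5, -0.5, -1.0]
width: 0.033
```

Request:
step_arm --increments "0 0 0 0 0 0;0 0 0 0 0 0"

```text
time: 25.25
tool_pos: [0.4925, 0.0461, 0.1646]
ee_rot: [-3.14, 0.0, 1.569]
wrist_force: [0.3, 0.1, -1.1]
width: 0.0333
```

Request:
step_arm --increments "0.2 0 4 0 0 0;0 0 4 0 0 0;0 0 3 0 0 0;0 0 2 0 0 0;0 0 0 0 0 0"

```text
time: 25.75
tool_pos: [0.4897, 0.0481, 0.0316]
ee_rot: [-3.134, -0.0, 1.568]
wrist_force: [-0.6, 0.6, -0.7]
width: 0.0331
```

Request:
step_arm --increments "0 0 0.4 0 0 0;0 0 0 0 0 0;0 0 0 0 0 0;0 0 0.2 0 0 0;0 0 0 0 0 0"

```text
time: 26.25
tool_pos: [0.4931, 0.0495, 0.0298]
ee_rot: [3.141, -0.0, 1.571]
wrist_force: [-0.1, 0.3, -0.5]
width: 0.033
```

Request:
step_arm --increments "0 0 0 0 0 0;0 0 0 0 0 0"

```text
time: 26.45
tool_pos: [0.4928, 0.0496, 0.0295]
ee_rot: [3.141, -0.0, 1.571]
wrist_force: [0.0, 0.2, -0.5]
width: 0.0327
```

Now down 3 mm, release, lift, and on to the last pendant, E at (0.404,-0.331).

Request:
step_arm --increments "0 0 0.3 0 0 0;0 0 0 0 0 0;0 0 0 0 0 0"

```text
time: 26.75
tool_pos: [0.4926, 0.0495, 0.0261]
ee_rot: [-3.141, -0.0, 1.571]
wrist_force: [-0.2, 0.3, -0.3]
width: 0.0332
```

Request:
step_arm --increments "0 0 0 0 0 0;0 0 0 0 0 0;0 0 0 0 0 0" --claw 0

```text
time: 27.05
tool_pos: [0.4929, 0.0494, 0.0265]
ee_rot: [3.141, -0.0, 1.571]
wrist_force: [-0.1, -0.3, 0.1]
width: 0.0468
```

Request:
step_arm --increments "0 0 -3 0 0 0;0 0 -5 0 0 0;0 0 -5 0 0 0;-3 -0.5 -2 0 0 0;-4 -1 0 0 0 0"

```text
time: 27.55
tool_pos: [0.4806, -0.0206, 0.1817]
ee_rot: [3.131, 0.001, 1.574]
wrist_force: [0.0, -1.0, 0.5]
width: 0.0472
```

Request:
step_arm --increments "-4.8 -1.3 0 0 0 0;-4.8 -1.3 0 0 0 0;-4.8 -1.3 0 0 0 0;-4.8 -1.3 0 0 0 0;-4.8 -1.3 0 0 0 0"

```text
time: 28.05
tool_pos: [0.4119, -0.2624, 0.1767]
ee_rot: [3.141, 0.0, 1.571]
wrist_force: [1.5, -1.0, 0.2]
width: 0.047
```

Request:
step_arm --increments "0 0 0 0 0 0;0 0 0 0 0 0"

```text
time: 28.25
tool_pos: [0.4123, -0.2613, 0.1762]
ee_rot: [-3.142, -0.001, 1.568]
wrist_force: [0.2, 0.0, -0.6]
width: 0.0471
```

```bash
python3 look.py
```

```text
[ 0.4123 -0.2613  0.1762] [-3.142e+00 -1.000e-03  1.568e+00] 0.04713717399473024
top [440.3 285.5] 243 [ 0.4054 -0.3336]
top [458.8 293. ] 211 [ 0.3885 -0.3767]
top pot [281.3 219. ] 156 [0.5567 0.0457]
top pot [279.7 246.1] 159 [0.4921 0.0486]
top pot [312.7 246.2] 158 [ 0.4931 -0.0293]
scene [151.5 295.6] 134 [ 0.4044 -0.3346]
scene pot [257.2 205.4] 95 [0.4942 0.0423]
scene pot [275.5 214.5] 95 [0.5588 0.0401]
```

```bash
python3 - <<'E'
from h import *
a,b=snap("top","top5.png"),snap("scene","scene5.png")
cv2.imwrite("pics/b5.png",cv2.resize(np.hstack([a[170:290,230:370],b[170:290,200:340]])[:,:,::-1],None,fx=2.8,fy=2.8,interpolation=2))
E
```

```text
(no output)
```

View pics/b5.png

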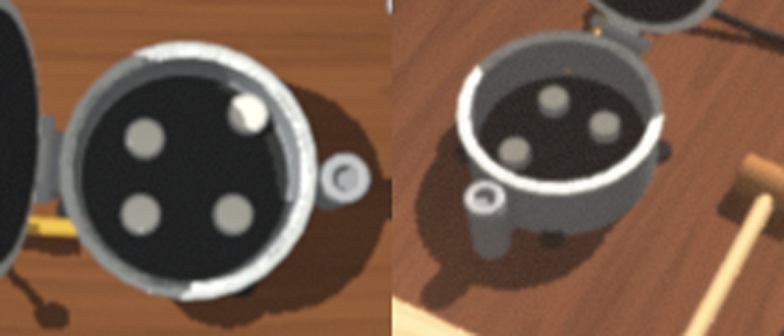

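A pendant in the pot was knocked aside, to top px (318.6,210), near the wall and still white side up. I'll fetch the last one, then check it.

Request:
step_arm --increments "-3.6 -0.5 3 0 0 0;-3.5 -0.4 4 0 0 0;0 0 4 0 0 0;0 0 2 0 0 0;0 0 0 0 0 0"

```text
time: 28.95
tool_pos: [0.4024, -0.3261, 0.0448]
ee_rot: [-3.136, -0.006, 1.573]
wrist_force: [-0.4, -0.2, 0.1]
width: 0.0473
```

Request:
step_arm --increments "0 0 2 0 0 0;0 0 1.6 0 0 0;0 0 0 0 0 0;0 0 0.3 0 0 0;0 0 0 0 0 0"

```text
time: 29.45
tool_pos: [0.405, -0.3297, 0.0113]
ee_rot: [3.14, 0.002, 1.572]
wrist_force: [-0.5, -0.5, -0.0]
width: 0.0471
```

Request:
step_arm --increments "0 0 0.1 0 0 0;0 0 0 0 0 0;0 0 0 0 0 0"

```text
time: 29.75
tool_pos: [0.4042, -0.3296, 0.0092]
ee_rot: [3.141, 0.0, 1.571]
wrist_force: [-0.3, -0.9, -1.2]
width: 0.0469
```

Request:
step_arm --increments "0 0 0 0 0 0;0 0 0 0 0 0;0 0 0 0 0 0;0 0 0 0 0 0" --claw 1

```text
time: 30.15
tool_pos: [0.404, -0.3294, 0.0088]
ee_rot: [3.142, -0.0, 1.571]
wrist_force: [0.0, -0.5, 0.5]
width: 0.0325
```

Request:
step_arm --increments "0 0 -4 0 0 0;0 0 -5 0 0 0;0 0 -5 0 0 0;0 0 -2 0 0 0;0 0 0 0 0 0"

```text
time: 30.65
tool_pos: [0.4057, -0.3311, 0.1734]
ee_rot: [3.135, 0.006, 1.571]
wrist_force: [0.7, -0.5, -1.6]
width: 0.0328
```

Request:
step_arm --increments "4.2 1.5 0 0 0 0;4.2 1.5 0 0 0 0;4.2 1.5 0 0 0 0;4.2 1.5 0 0 0 0;4.2 1.5 0 0 0 0"

```text
time: 31.15
tool_pos: [0.478, -0.1173, 0.1659]
ee_rot: [-3.137, -0.002, 1.57]
wrist_force: [0.6, -0.5, 0.2]
width: 0.0328
```

Request:
step_arm --increments "4.2 1.5 0 0 0 0;4.2 1.5 0 0 0 0;4.2 1.5 0 0 0 0;0 0 0 0 0 0;0 0 0 0 0 0"

```text
time: 31.65
tool_pos: [0.5228, 0.0073, 0.1662]
ee_rot: [-3.137, 0.0, 1.573]
wrist_force: [1.2, -0.1, -0.5]
width: 0.0334
```

Request:
step_arm --increments "0 0 0 0 0 0;0 0 0 0 0 0"

```text
time: 31.85
tool_pos: [0.5234, 0.0052, 0.1681]
ee_rot: [-3.14, 0.0, 1.569]
wrist_force: [0.5, -0.6, -0.5]
width: 0.0329
```

```bash
python3 look.py|grep -v "^top \["
```

```text
[0.5234 0.0052 0.1681] [-3.14   0.     1.569] 0.03292621839111436
scene pot [257.2 205.3] 95 [0.494  0.0427]
scene pot [275.5 214.8] 96 [0.5594 0.0394]
scene pot [243.2 223.9] 101 [ 0.495  -0.0355]
```

Request:
step_arm --increments "0.4 0.1 4 0 0 0;0 0 4 0 0 0;0 0 3 0 0 0;0 0 2 0 0 0;0 0 0 0 0 0"

```text
time: 32.45
tool_pos: [0.5219, 0.01, 0.0352]
ee_rot: [-3.134, -0.001, 1.569]
wrist_force: [-0.4, -0.5, -0.0]
width: 0.033
```

Request:
step_arm --increments "0 0 0.4 0 0 0;0 0 0 0 0 0;0 0 0 0 0 0;0 0 0.2 0 0 0;0 0 0 0 0 0"

```text
time: 32.95
tool_pos: [0.5253, 0.0106, 0.0334]
ee_rot: [3.14, 0.0, 1.571]
wrist_force: [0.0, 0.5, 0.0]
width: 0.0329
```

Request:
step_arm --increments "0 0 0 0 0 0;0 0 0 0 0 0"

```text
time: 33.15
tool_pos: [0.525, 0.0107, 0.0329]
ee_rot: [3.141, -0.0, 1.571]
wrist_force: [0.3, -0.0, -0.3]
width: 0.0327
```

Request:
step_arm --increments "0 0 0.35 0 0 0;0 0 0 0 0 0;0 0 0 0 0 0"

```text
time: 33.45
tool_pos: [0.5248, 0.0107, 0.0291]
ee_rot: [-3.141, -0.0, 1.571]
wrist_force: [1.1, -0.1, 0.2]
width: 0.0329
```

Request:
step_arm --increments "0 0 0 0 0 0;0 0 0 0 0 0;0 0 0 0 0 0" --claw 0

```text
time: 33.75
tool_pos: [0.525, 0.0106, 0.0294]
ee_rot: [3.141, -0.0, 1.571]
wrist_force: [0.6, 0.6, 0.8]
width: 0.0468
```

Request:
step_arm --increments "0 0 -3 0 0 0;0 0 -5 0 0 0;0 0 -5 0 0 0;-4 -0.5 -3 0 0 0;-4.5 -3 0 0 0 0"

```text
time: 34.25
tool_pos: [0.4963, -0.0719, 0.1956]
ee_rot: [3.129, 0.003, 1.574]
wrist_force: [0.1, -0.9, -0.4]
width: 0.0472
```

Request:
step_arm --increments "-4 -4 0 0 0 0;-4 -4 0 0 0 0;-4 -4 0 0 0 0;0 0 0 0 0 0;0 0 0 0 0 0"

```text
time: 34.75
tool_pos: [0.3859, -0.1775, 0.1895]
ee_rot: [3.14, -0.0, 1.568]
wrist_force: [-0.2, 0.4, -0.4]
width: 0.047
```

```bash
python3 look.py; python3 - <<'E'
from h import *
a,b=snap("top","top6.png"),snap("scene","scene6.png")
cv2.imwrite("pics/b6.png",cv2.resize(np.hstack([a[180:280,245:350],b[170:270,205:310]])[:,:,::-1],None,fx=3.8,fy=3.8,interpolation=2))
E
```

```text
[ 0.3859 -0.1775  0.1895] [ 3.14  -0.     1.568] 0.04695989892659135
top [419.8 293.6] 129 [ 0.386  -0.2841]
top [397.7 304.2] 121 [ 0.3609 -0.2311]
top pot [281.3 219. ] 159 [0.5566 0.0457]
top pot [296.6 232.9] 160 [0.524  0.0088]
top pot [279.6 246.1] 162 [0.4922 0.0488]
top pot [312.7 246.1] 161 [ 0.4931 -0.0292]
scene pot [257.2 205.3] 90 [0.4937 0.0426]
scene pot [275.4 214.6] 96 [0.5588 0.0397]
scene pot [259.3 219. ] 98 [0.5261 0.0027]
```

View pics/b6.png

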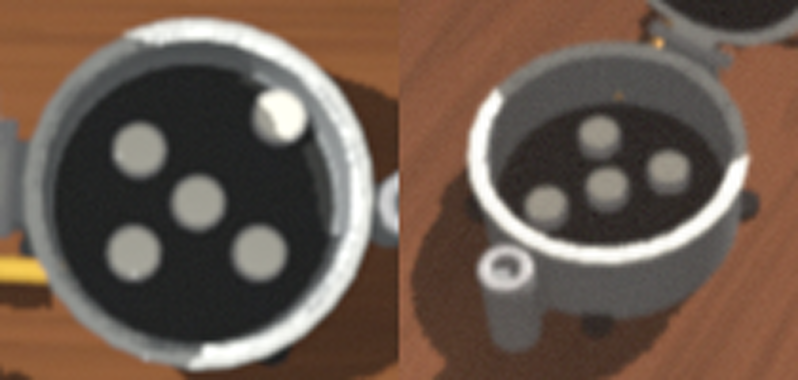

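All five pendants are in the pot, white face up. The knocked one is near the wall, with its centre about 75 mm from the pot axis and a round outline, so flat. Next is the lid: turn the jaws along y and go round behind it on the robot side.

Request:
step_arm --increments "0 0 -1.1 0 0 -0.143;0 0 -1.1 0 0 -0.143;0 0 -1.1 0 0 -0.143;0 0 -1.1 0 0 -0.143;0 0 -1.1 0 0 -0.143" --claw 1

```text
time: 35.45
tool_pos: [0.3872, -0.1756, 0.2444]
ee_rot: [3.141, -0.001, 2.295]
wrist_force: [0.4, -0.3, 0.1]
width: 0.0104
```

Request:
step_arm --increments "0 0 -1.1 0 0 -0.143;0 0 -1.1 0 0 -0.143;0 0 -1.1 0 0 -0.143;0 0 -1.1 0 0 -0.143;0 0 -1.1 0 0 -0.143"

```text
time: 35.95
tool_pos: [0.3872, -0.1757, 0.2994]
ee_rot: [3.141, -0.0, 3.01]
wrist_force: [-0.2, -0.1, -0.5]
width: 0.0006
```

Request:
step_arm --increments "4 0 0 0 0 -0.143;4.5 0 0 0 0 0;0 0 0 0 0 0;0 0 0 0 0 0"

```text
time: 36.35
tool_pos: [0.3022, -0.1708, 0.2996]
ee_rot: [-3.141, 0.002, -3.138]
wrist_force: [0.3, -0.3, -0.2]
width: 0.0003
```

```bash
python3 -c "
from h import *
o=get_obs(); print(o['tool_pos'],o['ee_rot'],o['joint_positions'])"
```

```text
[ 0.30220525 -0.17081625  0.29955166] [-3.14089085e+00  1.76201772e-03 -3.13823642e+00] [-6.78820280e-01 -3.68869586e-01  1.58569213e+00  6.03203041e-04
  1.92295990e+00 -2.25276365e+00]
```

Request:
step_arm --increments "0 4.5 0 0 0 0;0 4.5 0 0 0 0;0 4.5 0 0 0 0;0 4.5 0 0 0 0;0 4.5 0 0 0 0"

```text
time: 36.85
tool_pos: [0.3017, 0.0563, 0.2991]
ee_rot: [3.141, 0.0, -3.138]
wrist_force: [1.4, -0.2, -0.5]
width: 0.0005
```

Request:
step_arm --increments "0 4.5 0 0 0 0;0 4.5 0 0 0 0;0 4.5 0 0 0 0;0 4.5 0 0 0 0;0 2 0 0 0 0"

```text
time: 37.35
tool_pos: [0.2999, 0.2585, 0.298]
ee_rot: [3.141, -0.002, -3.132]
wrist_force: [1.8, 0.3, 0.2]
width: 0.0005
```

Request:
step_arm --increments "-4 0 0 0 0 0;-4 0 0 0 0 0;-4 0 0 0 0 0;-2 0 0 0 0 0;0 0 0 0 0 0"

```text
time: 37.85
tool_pos: [0.4427, 0.2554, 0.2964]
ee_rot: [-3.14, -0.004, -3.139]
wrist_force: [0.1, 0.4, 1.0]
width: 0.0002
```

```bash
python3 - <<'E'
from h import *
o=get_obs(); print(o['tool_pos'],o['ee_rot'])
a,b=snap("top","top7.png"),snap("scene","scene7.png")
cv2.imwrite("pics/b7.png",cv2.resize(np.hstack([a[130:330,150:350],b[60:260,200:400]])[:,:,::-1],None,fx=2,fy=2,interpolation=2))
E
```

```text
[0.4426946  0.25541113 0.29636049] [-3.14008621 -0.00393247 -3.139037  ]
```

View pics/b7.png

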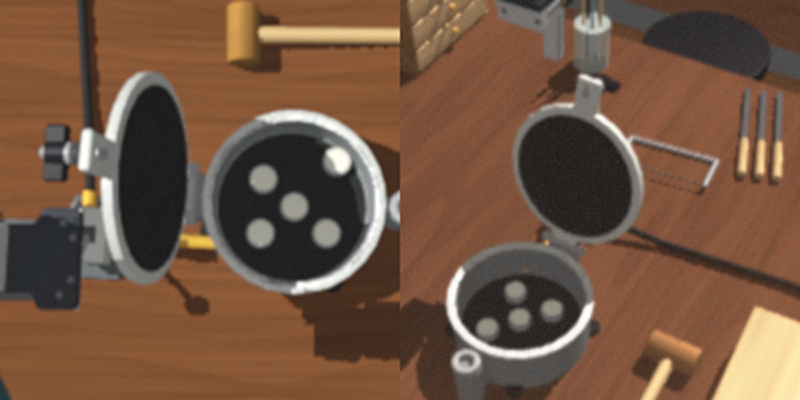

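The gripper is behind the lid and clear of the knob (crop px (57,152)). I'll set x to about 0.46, lower to z 0.25 and push towards -y.

Request:
step_arm --increments "-1.7 0 2.5 0 0 0;0 0 2.1 0 0 0;0 0 0 0 0 0;0 0 0 0 0 0"

```text
time: 38.35
tool_pos: [0.4566, 0.2546, 0.2538]
ee_rot: [3.141, 0.0, -3.138]
wrist_force: [0.4, -0.1, 0.4]
width: 0.0006
```

Request:
step_arm --increments "0 -1.5 0 0 0 0;0 -1.5 0 0 0 0;0 -1.5 0 0 0 0;0 -1 0 0 0 0;0 -1 0 0 0 0"

```text
time: 38.85
tool_pos: [0.4579, 0.1884, 0.254]
ee_rot: [3.139, 0.001, -3.14]
wrist_force: [-0.5, 3.1, 1.6]
width: 0.0005
```

Request:
step_arm --increments "0 -1 0 0 0 0;0 -1 0 0 0 0;0 -1 0 0 0 0;0 -1 0 0 0 0"

```text
time: 39.25
tool_pos: [0.4578, 0.1483, 0.2531]
ee_rot: [3.141, -0.0, -3.139]
wrist_force: [-0.3, 2.3, 0.4]
width: 0.0003
```

Request:
step_arm --increments "0 -1 0 0 0 0;0 -1 0 0 0 0;0 -1 0 0 0 0;0 0 0 0 0 0"

```text
time: 39.65
tool_pos: [0.4581, 0.1172, 0.2528]
ee_rot: [-3.14, -0.0, 3.142]
wrist_force: [0.1, 0.2, -0.2]
width: 0.0002
```

```bash
python3 - <<'E'
from h import *
o=get_obs(); print(o['tool_pos'],o['ee_rot'],o['wrist_force'])
a,b=snap("top","top8.png"),snap("scene","scene8.png")
cv2.imwrite("pics/b8.png",cv2.resize(np.hstack([a[130:330,150:350],b[60:260,200:400]])[:,:,::-1],None,fx=2,fy=2,interpolation=2))
E
```

```text
[0.45806221 0.11720511 0.25277565] [-3.13993627e+00 -2.79625887e-04  3.14158093e+00] [ 0.06402037  0.20052053 -0.15421622]
```

View pics/b8.png

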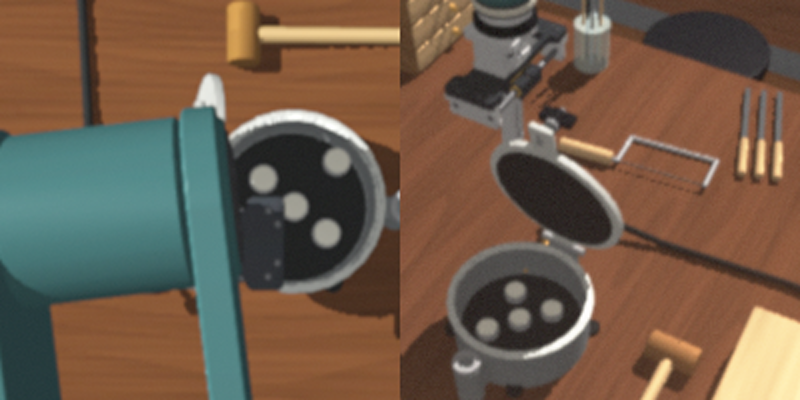

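The lid has passed upright and is falling by itself with no contact force. I'll back off towards the robot and let it sink.

Request:
step_arm --increments "4 0 -1 0 0 0;4 0 -1 0 0 0;4 0 -1 0 0 0;2 -2 0 0 0 0;0 -4 0 0 0 0"

```text
time: 40.25
tool_pos: [0.3166, 0.0598, 0.2845]
ee_rot: [3.141, 0.004, -3.132]
wrist_force: [0.6, -0.8, -0.0]
width: -0.0
```

Request:
step_arm --increments "0 -4.5 0 0 0 0;0 -4.5 0 0 0 0;0 -4.5 0 0 0 0;0 -4.5 0 0 0 0;0 0 0 0 0 0"

```text
time: 40.75
tool_pos: [0.3178, -0.1259, 0.2825]
ee_rot: [-3.14, -0.002, 3.134]
wrist_force: [-0.1, 0.6, -0.3]
width: 0.0008
```

Request:
step_arm --increments "0 0 0 0 0 0;0 0 0 0 0 0;0 0 0 0 0 0;0 0 0 0 0 0;0 0 0 0 0 0"

```text
time: 41.25
tool_pos: [0.3187, -0.1204, 0.2833]
ee_rot: [-3.141, 0.0, -3.137]
wrist_force: [1.0, -0.2, 0.2]
width: 0.0003
```

Request:
step_arm --increments "0 0 0 0 0 0;0 0 0 0 0 0;0 0 0 0 0 0;0 0 0 0 0 0;0 0 0 0 0 0"

```text
time: 41.75
tool_pos: [0.3185, -0.1213, 0.2831]
ee_rot: [3.141, -0.0, -3.14]
wrist_force: [0.7, 0.3, 0.2]
width: 0.0006
```

Request:
step_arm --increments "0 0 0 0 0 0;0 0 0 0 0 0;0 0 0 0 0 0;0 0 0 0 0 0;0 0 0 0 0 0"

```text
time: 42.25
tool_pos: [0.3185, -0.1213, 0.2831]
ee_rot: [3.141, 0.0, -3.139]
wrist_force: [-0.5, -0.2, 0.1]
width: 0.0005
```

```bash
python3 - <<'E'
from h import *
o=get_obs(); print(o['tool_pos'],o['ee_rot'],o['wrist_force'])
a,b=snap("top","top9.png"),snap("scene","scene9.png")
cv2.imwrite("pics/b9.png",cv2.resize(np.hstack([a[130:330,170:370],b[120:320,180:380]])[:,:,::-1],None,fx=2,fy=2,interpolation=2))
E
```

```text
[ 0.31847793 -0.12131019  0.28314875] [ 3.14149757e+00  3.26627985e-05 -3.13938772e+00] [-0.51478152 -0.21721967  0.14970507]
```

View pics/b9.png

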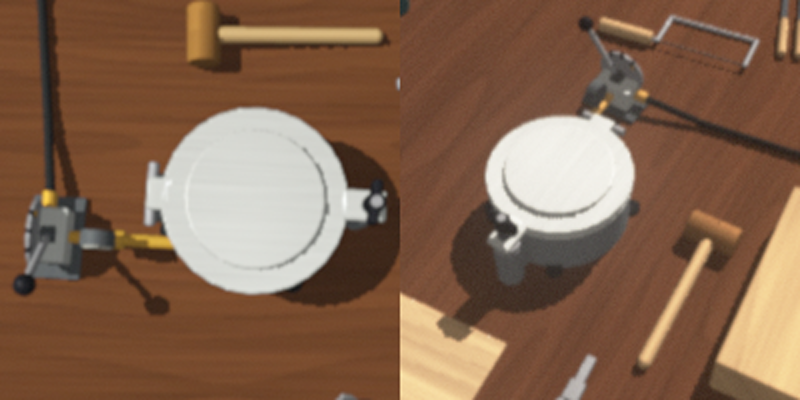

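The lid is shut. The knob is at about top px (358,231) and scene px (434,235), and the lever ball is at top px (182,272). Measuring the bar by mask.

```bash
cat > knob.py <<'E'
from h import *
import sys
z=float(sys.argv[1]); t=sys.argv[2]
im={n:snap(n,f"{n}k{t}.png") for n in("top","scene")}
for n,(x0,y0,x1,y1) in dict(top=(343,212,378,252),scene=(218,218,252,254)).items():
    v=im[n][y0:y1,x0:x1].max(2); m=(v<70).astype(np.uint8)
    k,l,st,ce=cv2.connectedComponentsWithStats(m)
    for i in range(1,k):
        if st[i,4]>25: print(n,st[i,4],(ce[i]+[x0,y0]).round(1),onz(n,ce[i]+[x0,y0],z).round(4))
a=cv2.resize(im["top"][207:257,333:383],(400,400),interpolation=2);b=cv2.resize(im["scene"][213:263,210:260],(400,400),interpolation=2)
cv2.imwrite(f"pics/k{t}.png",np.hstack([a,b])[:,:,::-1])
E
python3 knob.py .135 a
```

```text
top 807 [359.  234.3] [ 0.512  -0.1195  0.135 ]
scene 212 [224.5 235.5] [ 0.5184 -0.1432  0.135 ]
```

View pics/ka.png

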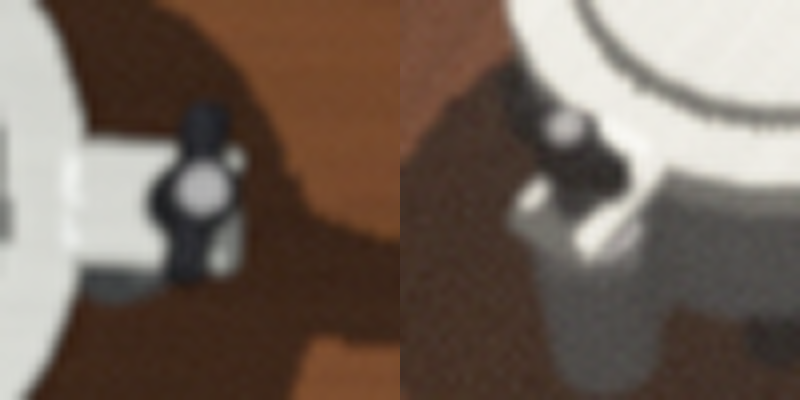

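```bash
python3 - <<'E'
from h import *
print(tri((358.4,230.5),(230.9,229)))
for z in(.127,.137,.145): print(z,onz("top",(358.4,230.5),z),onz("top",(357.5,230.9),z),onz("scene",(230.9,229),z))
T=lambda x,y:(x/8+333,y/8+207)
p,q=onz("top",T(207,103),.137),onz("top",T(185,280),.137); d=p-q; print(p,q,(p+q)/2,np.hypot(*d[:2]),np.arctan2(d[1],d[0]))
E
```

```text
(array([ 0.52042539, -0.11827124,  0.13420951]), np.float64(0.0005158420716054816))
0.127 [ 0.52108419 -0.11988732  0.127     ] [ 0.52019512 -0.11793962  0.127     ] [ 0.51715761 -0.1143502   0.127     ]
0.137 [ 0.51989692 -0.11787677  0.137     ] [ 0.51901857 -0.11595255  0.137     ] [ 0.52197164 -0.11956744  0.137     ]
0.145 [ 0.5189471  -0.11626833  0.145     ] [ 0.51807732 -0.1143629   0.145     ] [ 0.52582286 -0.12374123  0.145     ]
[ 0.54265736 -0.11932835  0.137     ] [ 0.49544273 -0.11260543  0.137     ] [ 0.51905005 -0.11596689  0.137     ] 0.04769087106357563 -0.14143976840235012
```

Request:
step_arm --increments "-4.5 0.1 0 0 0 0;-4.5 0.1 0 0 0 0;-4.5 0.1 0 0 0 0;-4.5 0.1 0 0 0 0;-2.2 0 0 0 0 0.137" --claw 0.3

```text
time: 42.95
tool_pos: [0.5231, -0.1164, 0.2815]
ee_rot: [3.141, -0.002, 3.005]
wrist_force: [-0.2, -0.1, -0.3]
width: 0.0324
```

Request:
step_arm --increments "0 0 4 0 0 0;0 0 4 0 0 0;0 0 4 0 0 0;0 0 0 0 0 0;0 0 0 0 0 0"

```text
time: 43.45
tool_pos: [0.5203, -0.1168, 0.1632]
ee_rot: [3.141, -0.001, 3.007]
wrist_force: [0.3, -0.6, 0.8]
width: 0.033
```

Request:
step_arm --increments "0 0 0 0 0 0;0 0 0 0 0 0;0 0 0 0 0 0"

```text
time: 43.75
tool_pos: [0.5217, -0.1173, 0.1657]
ee_rot: [-3.141, 0.004, 3.007]
wrist_force: [-0.1, 0.6, -0.5]
width: 0.0331
```

```bash
python3 - <<'E'
from h import *
o=get_obs(); p=o["tool_pos"]; print(p,o['ee_rot'],o['wrist_force'],o['joint_positions'][5])
y=o['ee_rot'][2]; d=np.array([.520,-.1175])-p[:2]
print("tool dx,dy cm",100*np.array([np.cos(y)*d[0]+np.sin(y)*d[1],np.sin(y)*d[0]-np.cos(y)*d[1]]),"dz",100*(p[2]-.115))
E
```

```text
[ 0.52169972 -0.11729726  0.16568718] [-3.14081002  0.00441848  3.00676925] [-0.12909757  0.63919266 -0.5080885 ] -1.763226331216792
tool dx,dy cm [ 0.16570431 -0.04293683] dz 5.068717513298464
```

Request:
step_arm --increments "0.1 0 2 0 0 0;0 0 2 0 0 0;0 0 1 0 0 0;0 0 0 0 0 0;0 0 0 0 0 0"

```text
time: 44.25
tool_pos: [0.52, -0.1169, 0.1141]
ee_rot: [-3.141, 0.001, 3.007]
wrist_force: [-0.2, -0.8, 0.1]
width: 0.0329
```

Request:
step_arm --increments "0 0 0 0 0 0;0 0 0 0 0 0;0 0 0 0 0 0"

```text
time: 44.55
tool_pos: [0.5199, -0.1169, 0.114]
ee_rot: [-3.141, 0.001, 3.007]
wrist_force: [0.4, 0.4, 0.9]
width: 0.0329
```

Request:
step_arm --increments "0 0 0 0 0 0;0 0 0 0 0 0;0 0 0 0 0 0;0 0 0 0 0 0;0 0 0 0 0 0" --claw 1

```text
time: 45.05
tool_pos: [0.5195, -0.1179, 0.1135]
ee_rot: [-3.139, 0.001, 3.006]
wrist_force: [-1.0, -5.7, 1.6]
width: 0.0213
```

```bash
python3 -c "
from h import *
o=get_obs(); print(o)"
```

```text
{'time': 45.05, 'joint_positions': array([-0.32833421,  0.0847824 ,  1.5568772 , -0.0019904 ,  1.49890373,
       -1.76359481]), 'qvel': array([-0.00124276,  0.00130601, -0.00081848,  0.00065917, -0.00011382,
        0.00189872]), 'joint_torque': array([ 2.85504565e+00, -3.20726287e+01, -2.81446534e+01,  1.76639020e+00,
        3.29593644e-01, -2.33701910e-03]), 'tool_pos': array([ 0.51952409, -0.11792475,  0.11351803]), 'ee_rot': array([-3.13944684e+00,  6.29690015e-04,  3.00619955e+00]), 'wrist_force': array([-1.03323575, -5.72915209,  1.60747808]), 'wrist_torque': array([-0.97758486,  0.16098273, -0.01839462]), 'width': 0.021296049514331016}
```

Closed width is 21 mm, which is the head's round hub (seen as a dark disc around the pin), not the bar. Friction is ample there. I'll take out the 1 mm side offset and push down.

Request:
step_arm --increments "0 -0.1 0.2 0 0 0;0 0 0.3 0 0 0;0 0 0.3 0 0 0;0 0 0.3 0 0 0;0 0 0 0 0 0"

```text
time: 45.55
tool_pos: [0.5196, -0.118, 0.1025]
ee_rot: [-3.141, 0.001, 3.007]
wrist_force: [-1.6, -3.6, 6.6]
width: 0.0215
```

Request:
step_arm --increments "0 0 0 0 0 0;0 0 0 0 0 0;0 0 0 0 0 0"

```text
time: 45.85
tool_pos: [0.5196, -0.118, 0.1029]
ee_rot: [-3.141, 0.001, 3.007]
wrist_force: [-1.6, -4.2, 6.3]
width: 0.0212
```

Request:
step_arm --increments "0 -0.05 0.15 0 0 0;0 0 0 0 0 0;0 0 0 0 0 0"

```text
time: 46.15
tool_pos: [0.5196, -0.1181, 0.1014]
ee_rot: [3.141, 0.001, 3.007]
wrist_force: [-2.5, -2.3, 6.7]
width: 0.0213
```

Request:
step_arm --increments "0 0 0 0 0 0.12;0 0 0 0 0 0.12;0 0 0 0 0 0.12;0 0 0 0 0 0.12;0 0 0 0 0 0.12"

```text
time: 46.65
tool_pos: [0.5199, -0.1175, 0.1015]
ee_rot: [3.14, 0.001, 2.402]
wrist_force: [-1.1, -0.8, 6.3]
width: 0.0211
```

```bash
python3 -c "
from h import *
o=get_obs(); print(o['tool_pos'],o['ee_rot'],o['wrist_force'],o['wrist_torque'],o['width'],o['joint_positions'][5])"
```

```text
[ 0.51989172 -0.11751195  0.1015131 ] [3.13958970e+00 6.08359018e-04 2.40238808e+00] [-1.06497335 -0.75049399  6.28089625] [-0.29831057  0.21744264  0.06336196] 0.021063969953654588 -1.1614871549704646
```

Request:
step_arm --increments "0 0 0 0 0 0.12;0 0 0 0 0 0.12;0 0 0 0 0 0.12;0 0 0 0 0 0.12;0 0 0 0 0 0.12"

```text
time: 47.15
tool_pos: [0.5205, -0.1172, 0.1017]
ee_rot: [3.138, -0.001, 1.803]
wrist_force: [0.7, -0.4, 6.0]
width: 0.0211
```

Request:
step_arm --increments "0 0 0 0 0 0.12;0 0 0 0 0 0.12;0 0 0 0 0 0.12;0 0 0 0 0 0.12;0 0 0 0 0 0.12"

```text
time: 47.65
tool_pos: [0.5211, -0.1173, 0.102]
ee_rot: [3.137, -0.003, 1.203]
wrist_force: [0.8, -0.5, 6.5]
width: 0.0215
```

Request:
step_arm --increments "0 0 0 0 0 0.12;0 0 0 0 0 0.12;0 0 0 0 0 0.12;0 0 0 0 0 0.12;0 0 0 0 0 0"

```text
time: 48.15
tool_pos: [0.5216, -0.1177, 0.1022]
ee_rot: [3.138, -0.005, 0.725]
wrist_force: [1.7, -0.8, 7.3]
width: 0.0209
```

```bash
python3 -c "
from h import *
o=get_obs(); print(o['tool_pos'],o['ee_rot'],o['wrist_force'],o['wrist_torque'],o['width'],o['joint_positions'][5])"
```

```text
[ 0.52157442 -0.11768485  0.10216318] [ 3.13796583 -0.00475566  0.72542531] [ 1.67295725 -0.78761026  7.33528301] [-0.39016552 -0.20455998 -0.03684121] 0.020866253195190348 0.5156318139328911
```

Request:
step_arm --increments "0 0 0 0 0 0.1;0 0 0 0 0 0.1;0 0 0 0 0 0.1;0 0 0 0 0 0.05;0 0 0 0 0 0"

```text
time: 48.65
tool_pos: [0.5217, -0.118, 0.102]
ee_rot: [3.139, -0.006, 0.378]
wrist_force: [2.9, -2.0, 5.2]
width: 0.0213
```

```bash
python3 -c "
from h import *
o=get_obs(); print(o['tool_pos'],o['ee_rot'],o['wrist_force'],o['wrist_torque'],o['width'],o['joint_positions'][5])"
```

```text
[ 0.52167698 -0.11804303  0.10198261] [ 3.13900969 -0.00554676  0.37756616] [ 2.87480723 -2.03149845  5.22329428] [-0.548313   -0.31937798  0.21828529] 0.02127819978743594 0.8634485206519785
```

Request:
step_arm --increments "0 0 0 0 0 0.07;0 0 0 0 0 0.07;0 0 0 0 0 0"

```text
time: 48.95
tool_pos: [0.5209, -0.1182, 0.1018]
ee_rot: [3.14, -0.004, 0.237]
wrist_force: [0.9, -3.1, 6.0]
width: 0.0213
```

```bash
python3 -c "
from h import *
o=get_obs(); print(o['tool_pos'],o['ee_rot'],o['wrist_force'],o['wrist_torque'],o['width'],o['joint_positions'][5])"
```

```text
[ 0.52094069 -0.11817478  0.10178329] [ 3.1401466  -0.00404176  0.23715898] [ 0.90762939 -3.07524039  5.98984205] [-0.61697416 -0.0384332   0.20072469] 0.02125636932772126 1.0036902620879877
```

The z torque rose to 0.2 N m and stayed there, so the stop is reached and the grip slips. Releasing, lifting and looking.

Request:
step_arm --increments "0 0 0 0 0 0;0 0 0 0 0 0;0 0 0 0 0 0;0 0 0 0 0 0" --claw 0.3

```text
time: 49.35
tool_pos: [0.5188, -0.1175, 0.0997]
ee_rot: [-3.14, 0.001, 0.237]
wrist_force: [-0.4, 0.1, 0.1]
width: 0.0329
```

Request:
step_arm --increments "0 0 -2 0 0 0;0 0 -4 0 0 0;0 0 -5 0 0 0;0 0 -5 0 0 0;-4 0 0 0 0 0"

```text
time: 49.85
tool_pos: [0.4859, -0.1284, 0.269]
ee_rot: [3.133, -0.014, 0.24]
wrist_force: [-0.3, -1.2, 0.9]
width: 0.0328
```

Request:
step_arm --increments "-4 0 0 0 0 0;-4 0 0 0 0 0;-4 0 0 0 0 0;-4 0 0 0 0 0;0 0 0 0 0 0"

```text
time: 50.35
tool_pos: [0.3221, -0.1655, 0.2611]
ee_rot: [3.14, -0.0, 0.233]
wrist_force: [0.3, -0.3, 1.0]
width: 0.0329
```

```bash
python3 knob.py .126 b; python3 -c "
from h import *
o=get_obs(); print(o['tool_pos'],o['ee_rot'],o['joint_positions'])"
```

```text
top 815 [359.  234.2] [ 0.5132 -0.1213  0.126 ]
scene 229 [224.7 235.7] [ 0.5146 -0.139   0.126 ]
[ 0.32482493 -0.1651203   0.26077117] [ 3.14123523e+00 -1.53074595e-03  2.35490937e-01] [-6.27162585e-01 -3.38626043e-01  1.64130422e+00  9.64366021e-04
  1.83764724e+00  7.08397967e-01]
```

View pics/kb.png

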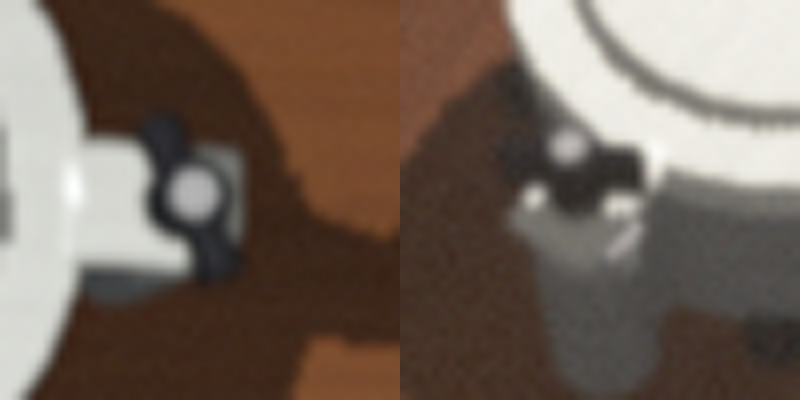

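The bar is down and has turned 2.66 rad (bar ends (163,117) and (220,278)), which with the ~0.09 start puts it at the 2.7 stop. Confirming the pin height and locating the lever.

```bash
python3 - <<'E'
from h import *
print(tri((333+195/8,207+191/8),(210+168/8,213+148/8)))
T=lambda x,y:(x/8+333,y/8+207)
d=onz("top",T(163,117),.126)-onz("top",T(220,278),.126); print(np.arctan2(d[1],d[0]),np.hypot(d[0],d[1]))
out={}
for n,(x0,y0,x1,y1) in dict(top=(172,260,196,284),scene=(262,120,285,145)).items():
    im=cv2.imread(f"pics/{n}kb.png"); v=im[y0:y1,x0:x1].max(2); m=(v<50).astype(np.uint8)
    k,l,st,ce=cv2.connectedComponentsWithStats(m); 
    for i in range(1,k):
        if st[i,4]>15: print(n,st[i],ce[i]+[x0,y0]); out.setdefault(n,ce[i]+[x0,y0])
print(tri(out["top"],out["scene"]))
c=np.array([.525,.0095]); 
a,b=cv2.imread("pics/topkb.png")[190:310,160:290],cv2.imread("pics/scenekb.png")[100:220,240:370]
cv2.imwrite("pics/lev.png",cv2.resize(np.hstack([a,b]),None,fx=3,fy=3,interpolation=2))
E
```

```text
(array([ 0.52038775, -0.11861878,  0.12342098]), np.float64(0.0007306512970254362))
0.3234816479391456 0.04557692107930888
top [ 5  8 10  9 62] [182.48387097 272.06451613]
scene [ 8 10  6  5 19] [272.26315789 131.94736842]
(array([0.42733839, 0.24871637, 0.13880974]), np.float64(0.0016931790641392332))
```

View pics/lev.png

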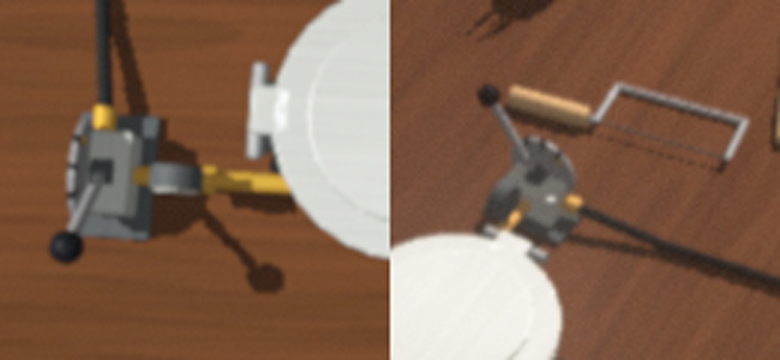

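The screw pin dropped 10.8 mm (0.134 to 0.123), so the screw is home. The lever ball is at (0.427,0.248) and leans towards the robot, in the vent notch. I'll push it along the pot's +x with closed fingertips.

Request:
step_arm --increments "0 0 0 0 0 0.14;0 0 0 0 0 0.14;0 -4.5 0 0 0 0;0 -4.5 0 0 0 0;0 -4.5 0 0 0 0" --claw 1

```text
time: 50.95
tool_pos: [0.3315, -0.0284, 0.2603]
ee_rot: [-3.14, 0.001, -0.044]
wrist_force: [1.2, 0.2, 0.2]
width: 0.0004
```

Request:
step_arm --increments "0 -4.5 0 0 0 0;0 -4.5 0 0 0 0;0 -4.5 0 0 0 0;0 -4.5 0 0 0 0;0 -4.5 0 0 0 0"

```text
time: 51.45
tool_pos: [0.3403, 0.198, 0.2603]
ee_rot: [-3.141, 0.0, -0.041]
wrist_force: [0.6, -0.5, 0.1]
width: 0.0006
```

Request:
step_arm --increments "2 -3 0 0 0 0;2 -3 0 0 0 0;0 0 0 0 0 0;0 0 0 0 0 0;0 0 0 0 0 0"

```text
time: 51.95
tool_pos: [0.3826, 0.2528, 0.2604]
ee_rot: [3.141, 0.001, -0.043]
wrist_force: [-0.6, -1.1, 0.5]
width: 0.0002
```

```bash
python3 -c "
from h import *
o=get_obs(); print(o['tool_pos'],o['ee_rot'],o['joint_positions'],o['width'])"
```

```text
[0.38264456 0.25283541 0.26040261] [ 3.14126174e+00  8.45344831e-04 -4.27620709e-02] [ 4.60084138e-01 -1.21117629e-01  1.46813052e+00  1.20466057e-04
  1.79547994e+00  2.07366918e+00] 0.00021964266291221317
```

Request:
step_arm --increments "0 0.3 4 0 0 0;0 0 4 0 0 0;0 0 3 0 0 0;0 0 1.2 0 0 0;0 0 0 0 0 0"

```text
time: 52.45
tool_pos: [0.3817, 0.2488, 0.1375]
ee_rot: [3.14, 0.003, -0.044]
wrist_force: [-0.2, -0.7, -0.4]
width: 0.0004
```

Request:
step_arm --increments "1 0 0 0 0 0;1 0 0 0 0 0;1 0 0 0 0 0;1 0 0 0 0 0;1 0 0 0 0 0"

```text
time: 52.95
tool_pos: [0.4339, 0.2478, 0.1393]
ee_rot: [-3.141, -0.0, -0.043]
wrist_force: [-1.8, 0.3, 1.1]
width: 0.0007
```

Request:
step_arm --increments "1 0 0 0 0 0;1 0 0 0 0 0;1 0 0 0 0 0;1 0 0 0 0 0;0 0 0 0 0 0"

```text
time: 53.45
tool_pos: [0.4737, 0.2456, 0.1383]
ee_rot: [3.141, 0.0, -0.044]
wrist_force: [-0.1, 0.1, 0.9]
width: 0.0002
```

```bash
python3 - <<'E'
from h import *
o=get_obs(); print(o['tool_pos'],o['ee_rot'],o['wrist_force'])
a,b=snap("top","topl.png")[150:330,130:310],snap("scene","scenel.png")[60:240,200:380]
cv2.imwrite("pics/l2.png",cv2.resize(np.hstack([a,b])[:,:,::-1],None,fx=2.2,fy=2.2,interpolation=2))
E
```

```text
[0.47373876 0.2456417  0.13831612] [ 3.14137976e+00  4.86332338e-04 -4.40023492e-02] [-0.10841444  0.06010986  0.91865398]
```

View pics/l2.png

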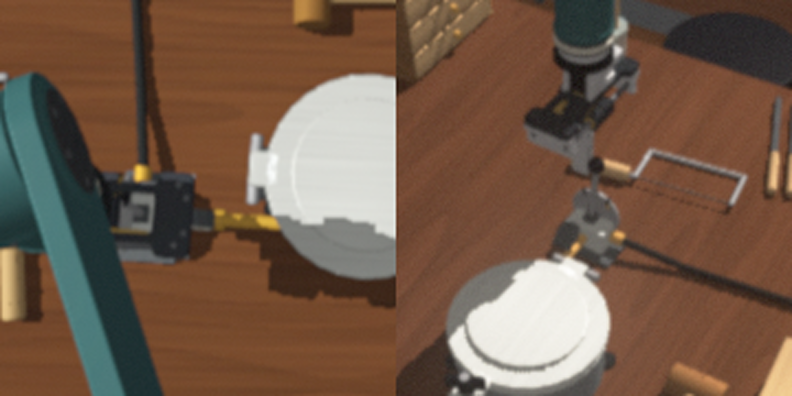

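The fingers are beside the ball (right crop (596,165)) and the lever is about upright. I'll keep pushing.

Request:
step_arm --increments "1 0 0 0 0 0;1 0 0 0 0 0;0.8 0 0 0 0 0;0.6 0 0 0 0 0;0 0 0 0 0 0"

```text
time: 54.05
tool_pos: [0.5079, 0.2443, 0.1387]
ee_rot: [-3.141, -0.001, -0.044]
wrist_force: [-0.3, 0.4, 0.4]
width: 0.0005
```

Request:
step_arm --increments "0.4 0 0 0 0 0;0.2 0 0 0 0 0;0 0 0 0 0 0"

```text
time: 54.35
tool_pos: [0.5129, 0.2441, 0.1387]
ee_rot: [-3.141, -0.0, -0.043]
wrist_force: [0.7, -0.5, -0.6]
width: 0.0002
```

Request:
step_arm --increments "0.2 0 0 0 0 0;0.2 0 0 0 0 0;0 0 0 0 0 0"

```text
time: 54.65
tool_pos: [0.5169, 0.244, 0.1387]
ee_rot: [-3.142, -0.0, -0.043]
wrist_force: [0.1, -0.9, -0.4]
width: 0.0003
```

No force left, so it has probably snapped into fill. Backing off to look.

Request:
step_arm --increments "-4 0 0 0 0 0;-4 0 0 0 0 0;-4 0 -3 0 0 0;0 0 -4 0 0 0;0 0 -4 0 0 0"

```text
time: 55.15
tool_pos: [0.3948, 0.2489, 0.2493]
ee_rot: [3.141, 0.001, -0.042]
wrist_force: [-0.2, 0.1, 0.1]
width: 0.0005
```

Request:
step_arm --increments "-3 4.5 0 0 0 0;-2 4.5 0 0 0 0;0 4.5 0 0 0 0;0 4.5 0 0 0 0;0 4.5 0 0 0 0"

```text
time: 55.65
tool_pos: [0.3389, 0.0285, 0.2491]
ee_rot: [3.142, -0.002, -0.042]
wrist_force: [0.1, -0.4, 0.1]
width: 0.0006
```

Request:
step_arm --increments "0 4.5 0 0 0 0;0 4.5 0 0 0 0;0 4.5 0 0 0 0;0 0 0 0 0 0;0 0 0 0 0 0"

```text
time: 56.15
tool_pos: [0.3334, -0.1056, 0.2486]
ee_rot: [-3.141, 0.0, -0.047]
wrist_force: [-0.8, 1.1, -0.2]
width: 0.0004
```

```bash
python3 - <<'E'
from h import *
print(get_obs()["tool_pos"],get_obs()["time"])
A,B=snap("top","topf.png"),snap("scene","scenef.png")
out={}
for n,im,(x0,y0,x1,y1) in (("top",A,(160,190,205,290)),("scene",B,(265,100,330,165))):
    v=im[y0:y1,x0:x1].max(2); m=(v<50).astype(np.uint8)
    k,l,st,ce=cv2.connectedComponentsWithStats(m)
    for i in range(1,k):
        if 12<st[i,4]<130: print(n,st[i],ce[i]+[x0,y0])
for t in(0,.55,1.1): 
    a=t-.55; p=[.482+.104*np.sin(a),.245-.045*.104*np.sin(a),.055+.104*np.cos(a)]; print(t,p,proj("top",p),proj("scene",p))
cv2.imwrite("pics/f.png",np.vstack([np.hstack([cv2.resize(A[180:300,150:290],(400,343)),cv2.resize(B[90:210,230:370],(400,343))]),cv2.resize(np.hstack([A,B]),(800,300))[:250]])[:,:,::-1])
E
```

```text
[ 0.33340999 -0.10564347  0.24861433] 56.15
scene [37 43  6  5 21] [304.52380952 145.42857143]
0 [np.float64(0.42764052819121146), np.float64(0.24744617623139548), np.float64(0.1436625502941886)] (np.float64(182.78573593506832), np.float64(272.2194759677498)) (np.float64(272.3714846466634), np.float64(130.95824898806626))
0.55 [np.float64(0.482), np.float64(0.245), np.float64(0.159)] (np.float64(183.59322634133423), np.float64(245.27321772425677)) (np.float64(287.29341453959745), np.float64(133.47296754986388))
1.1 [np.float64(0.5363594718087885), np.float64(0.24255382376860452), np.float64(0.1436625502941886)] (np.float64(187.9406537880123), np.float64(220.04844479616756)) (np.float64(302.5830844589558), np.float64(143.82022021172472))
```

```bash
python3 - <<'E'
from h import *
A=cv2.imread("pics/topf.png");v=A[205:235,175:202].max(2);m=(v<45).astype(np.uint8)
k,l,st,ce=cv2.connectedComponentsWithStats(m); print([(st[i].tolist(),(ce[i]+[175,205]).round(1)) for i in range(1,k) if st[i,4]>10])
O=cv2.imread("pics/top0.png");F=A
d=lambda a,b,r:cv2.absdiff(a,b)[r[1]:r[3],r[0]:r[2]].mean().round(2)
for n,r in dict(mallet=(255,125,365,168),pliers=(365,150,440,185),saw=(98,180,146,300)).items(): print(n,d(O,F,r),d(cv2.imread("pics/top9.png"),F,r))
# knob unchanged since home
for n,r in dict(top=(343,212,378,252),scene=(218,218,252,254)).items(): print(n,d(cv2.imread(f"pics/{n}kb.png"),cv2.imread(f"pics/{n}f.png"),r))
E
```

```text
[([20, 0, 2, 19, 26], array([195.3, 215.6])), ([9, 7, 10, 9, 58], array([189.1, 216.2]))]
mallet 12.59 0.95
pliers 13.29 0.92
saw 12.75 0.97
top 1.19
scene 2.09
```

```bash
python3 - <<'E'
from h import *
F=cv2.imread("pics/topf.png")
for o in("top0","top1","top4","top6"):
  O=cv2.imread(f"pics/{o}.png")
  for n,r in dict(block=(225,55,360,125),mallet=(255,125,365,168),pliers=(365,150,440,185),saw=(98,180,146,300)).items():
    c=lambda a:cv2.cvtColor(a[r[1]:r[3],r[0]:r[2]],cv2.COLOR_BGR2GRAY).astype(np.float32)
    print(o,n,cv2.absdiff(c(O),c(F)).mean().round(1),np.round(cv2.phaseCorrelate(c(O),c(F))[0],2))
E
```

```text
top0 block 15.7 [ 0.54 -0.01]
top0 mallet 13.2 [0.05 0.49]
top0 pliers 13.8 [0.47 0.02]
top0 saw 13.3 [-0.02 -0.02]
top1 block 21.3 [0.54 0.11]
top1 mallet 18.2 [0.   0.52]
top1 pliers 18.9 [ 0.35 -0.05]
top1 saw 18.3 [-0.01 -0.04]
top4 block 20.9 [0.48 0.03]
top4 mallet 17.8 [0.07 0.51]
top4 pliers 18.4 [0.39 0.02]
top4 saw 17.9 [-0.02  0.03]
top6 block 21.0 [0.52 0.04]
top6 mallet 17.9 [-0.02  0.47]
top6 pliers 18.6 [0.49 0.05]
top6 saw 18.0 [ 0.01 -0.04]
```

The mallet, pliers and saw have not shifted. The difference is a uniform exposure change that shows on the fixed block too. Handing in.

```bash
python3 -c "
from h import *
print(close_job())"
```

```text
the job is handed in; nothing more can be done
None
```

I finished the whole job in the order asked and handed it in at about 56 s; `close_job()` gives no verdict. All five pendants on the board are in the pot, the lid is shut and clamped, and the air lever was thrown to fill last.

- **Pendants:** before the lid closed, the pictures showed all five white face up on the pot floor. One had been knocked a few centimetres, to about 75 mm from the pot's axis, against or nearly against the wall. It looked flat by its round outline, so I left it there.
- **Lid and screw:** the lid sank shut by itself once pushed past upright. The screw's pin dropped 10.8 mm. The bar turned about 2.66 rad, and the torque rose to about 0.2 N m at the stop. The fingers held the head's 21 mm hub rather than the 11 mm bar, and slipped only at the stop. The knob's picture was unchanged after the lever move.
- **Lever:** the ball was 2 px (scene camera) and 4 px (top camera) beyond where I predicted the fill notch, and far from the closed notch. That puts it at the fill notch or up against its stop. The picture limit was used up, so this check is by pixel mask only.
- **Tools:** the mallet, pliers and saw showed no shift between the first and last pictures. The last picture differed in brightness all over, also on the fixed block.

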